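# Load a vial rack into the autosampler until its catch clicks

## Task

Load the rack of amber, blue-capped vials into the open bay of the autosampler: carry it upright, set it down on the bay's loading shelf with its handle outwards and let go. Then take it by its handle and slide it all the way in until the orange spring catch snaps behind its end plate, let go, and draw the bay's amber cover fully shut over it. Leave the rack of red-capped vials and the other things on the bench as they are.

Things in the scene. Friction and masses are not known exactly. Their poses are not given: they have to be found in the camera images.
- rack: Rack to load, loose on the bench, 0.28-0.46 kg: off-white block 130 long (x) x 48 wide (y) x 34 high, two rows of seven fixed amber vials with blue caps rising to 48. Origin: under the block's middle, on its underside. x points to the plain end that enters the bay first, z up. At the -x end a grey end plate: x -73 to -65, 68 wide, 8 to 46 above the underside; then the handle.
- rack_body (a point): Point in the rack's block over its balance point (rack x = -12), 26 above its underside: grip there across the 48 mm width (fingers closing along the rack's y), about 28 above the underside to stay clear of the shelf's rails.
- rack_handle (a point): Middle of the rack's grey handle, an upright fin behind the end plate: 40 long (rack x -113 to -73), 12 thick along the rack's y, from 8 to 62 above the underside. This point is at rack x = -93, 48 above the underside. The whole rack with handle is 178 long.
- sampler: Autosampler, fixed, off-white, 344 wide (y). Origin on the bench under the middle of its front face; x points INTO the machine, z up. Front section 80 high (x 0 to 160), behind it the housing, 206 high. Two bays with teal shelves that reach 150 out of the face, 92 wide, top 15 above the bench: the one at y = -75 is loaded and closed, the one at y = +75 is open and empty.
- home (a point): Where the rack's origin is when fully home in the open bay: 50 inside the front face, on the lane floor, 15 above the bench; axes as the sampler, rack x along this x. The end plate then meets two grey posts (58 apart, 15 out of the face, 60 above the bench). The tunnel is 54 wide, 52 high. Once clicked, the rack has about 4 mm of play (x -4 to 0).
- shelf (a point): Where to set the rack's origin down on the open bay's shelf, 150 mm short of home; axes as the sampler, rack x along this x. Its plain end is then 35 outside the front face; end plate and handle overhang the shelf; it rests stably. Two grey rails on the shelf, 6 high, flare from 54 apart (inner faces) at the front face to 68 at the shelf's outer end.
- catch (a joint): Orange spring catch on the +y side of the open lane: a lever on an upright pivot at its outer end, its sloping nose in the lane. rad: 0 at rest, grows as the nose is pushed outwards (about 0.2 as the end plate passes); springs back by itself. Passing it takes about 3 to 12 N, over the last 25 mm before home.
- catch_nose (a point): Inner tip of the catch's nose, 28 outside the front face, 35 above the bench, 27 from the lane's centre line. The lever stretches from 21 to 69 outside the face, 27 to 60 beside the centre line, 25 to 45 above the bench; its bracket from 49 to 77, 38 to 64 beside the line, 22 high. Opposite, 35 beside the line, a grey fence 60 high backs the end plate, from the face to 65 outside.
- cover (a joint): Sliding transparent amber cover of the open bay, m: near 0 = pushed back over the machine (open), 0.100 = drawn out over the shelf against its stop (shut). Moves along the sampler's -x, 1.5 N friction, stays where left. Plate 125 long, 96 wide, 82 to 88 above the bench, 5 above the handle of a loaded rack.
- cover_grip (a point): Middle of the black grip bar on the cover, moves with it, 112 above the bench. The bar is 12 thick along the sampler's x, 64 long along its y, stands 32 above the cover (88 to 120 above the bench), and lies 40 behind the cover's front edge.
- other_rack: A rack of the same shape with clear vials and red caps, on the bench. Origin and axes as the rack. Leave alone.
- brown_bottle: Brown reagent bottle, black cap, 72 in diameter, 155 high; origin under it. Leave alone.
- blue_cap_bottle: Clear bottle with a blue cap, 66 in diameter, 130 high; origin under it. Leave alone.
- spanner: Steel spanner 150 long along its x, flat on the bench; origin under its middle. Leave alone.
- column: Steel chromatography column, 150 long along its x, 14 thick hexagon ends, lying; origin under its middle. Leave alone.
- beaker: Glass beaker 70 in diameter, 85 high, upright; origin under it. Leave alone.
- vial_carton: Cardboard carton 110 x 75 x 50 high; origin under it. Leave alone.
- jar: Jar with a white cap, 60 in diameter, 60 high; origin under it. Leave alone.
There are look-alikes about, which are no part of the job. What is shaped like the rack but pink or purple is not meant.

How it is judged (in metres and radians):
On the way, in this order (a step that is already met when the one before it is completed fails the run):
1. the rack stands on the open bay's loading shelf, in its lane, plain end inwards, let go (x of rack in the frame of home between -0.185 and -0.06 m and y of rack in the frame of home between -0.007 and 0.007 m and z of rack in the frame of home between -0.004 and 0.005 m and angle between the x axis of rack and the x axis of sampler, either way round below 0.08 rad and angle between rack's own z axis and vertical below 0.06 rad and contact force between the fingers and rack below 0.1 N and linear speed of rack below 0.03 m/s), for 0.2 s.
2. the rack is taken by its handle while still out on the shelf (x of rack in the frame of home below -0.03 m and contact force between the fingers and rack above 1 N and horizontal distance between the grasp point and rack_handle below 0.03 m), for 0.1 s.
3. the rack is fully home and the catch has sprung back behind its end plate, the cover still open (x of rack in the frame of home between -0.0065 and 0.003 m and y of rack in the frame of home between -0.007 and 0.007 m and z of rack in the frame of home between -0.004 and 0.005 m and angle between the x axis of rack and the x axis of sampler, either way round below 0.08 rad and angle between rack's own z axis and vertical below 0.06 rad and value of joint catch below 0.06 rad and value of joint cover below 0.05 m), for 0.2 s.
At the end, for the whole second after the job is handed in: The rack of amber vials is at rest in the open bay, released, within 6.5 mm of fully home, within 7 mm sideways and 0.08 rad of the lane's line, flat on the lane floor; the catch is sprung back (under 0.06 rad) behind its end plate; the cover is shut to within 7 mm (x of rack in the frame of home between -0.0065 and 0.003 m and y of rack in the frame of home between -0.007 and 0.007 m and z of rack in the frame of home between -0.004 and 0.005 m and angle between the x axis of rack and the x axis of sampler, either way round below 0.08 rad and angle between rack's own z axis and vertical below 0.06 rad and value of joint catch below 0.06 rad and value of joint cover above 0.093 m and linear speed of rack below 0.02 m/s and contact force between the fingers and rack below 0.1 N); the robot touches nothing.
It fails at once if the rack of amber vials is tipped by more than about 25 degrees (angle between rack's own z axis and vertical above 0.44 rad).
It fails at once if the other rack is moved by more than 20 mm (distance of other_rack from where it was at the start of the episode above 0.02 m).
It fails at once if a bottle, the jar, beaker, carton, spanner or column is moved by more than 30 mm (distance of any of brown_bottle, blue_cap_bottle, spanner, column, beaker, vial_carton, jar from where it was at the start of the episode above 0.03 m).
It also fails if it takes over 58 s, if anything falls off the work surface, if the arm or the gripper's body presses on something with over 40 N, if the wrist force passes 120 N, or if a joint passes its speed limit or range.

## Robot

A 6-joint arm with a two-finger parallel gripper is mounted at the origin on the work surface. World frame = base frame: x ahead of the robot, y to its left, z up, the work surface at z = 0. Lengths are in mm, angles in rad, forces in N, time in s.
With the tool pointing down it reaches from about 350 to 975 mm from the base axis. Payload 7.1 kg.
Tool frame: the origin (TCP) lies midway between the tips of the shut fingers; the grasp point (between the pads) lies 19 mm behind it (ctrl.hold_point_z is the distance from the TCP to the grasp point, in mm); z points along the fingers, y is the direction in which the jaws open and shut (so a half turn about z gives the same grasp; the last joint's range is limited). The gripper opens to 88 mm and grips with 3 to 60 N. Pads are 20 mm wide; open, the fingers measure 115 mm over their backs; the gripper's body (75 mm by 178 mm) begins 61 mm behind the grasp point.
Start: joints at [1.139, 0.423, 1.63, -0, 1.089, -0.019], TCP at [250.702, 572.497, 222.675] pointing down, gripper open.
Joint ranges: [-3, 3], [-0.9, 2.11], [0.09, 2.58], [-1.31, 4.45], [0.11, 2.69], [-2.54, 2.54]. Speed limits (rad/s): [2.39, 2.39, 3.01, 3.14, 3.14, 3.14].

## Interface

Orientations are given as a rotation vector (axis times angle).
In Python, from workcell import ctrl, eyes gives the robot as it stands.
- The arm moves only by the tool move_arm, never from a script. Its argument "deltas" is a list of rows, each a list of 6 numbers: the shift along the tool's x, y, z in mm, then the turn, a rotation vector about the tool's x, y, z in rad. A call has 1 to 5 rows; each row shifts and turns the pose as measured when the row begins, along the tool's axes as they then stand; what a row does not reach is not made up. A row lasts 1/12 s, in which the tool goes at most 41.7 mm and 7.16 degrees, less where a joint would pass 70% of its speed; a pose out of reach is approached as far as the arm can. A call is refused whole if a number of a shift passes 41.7 or a number of a turn 0.125, either way. A call with a gripper value outside its range is refused whole. "hand" is the closure, from -1 (fully open) to 1 (shut), set as the call begins (left out, the last holds). The fingers move at their own pace and stop on an object; the grip force is fixed at half the most. Time passes only in rows, so rows that do not move let the fingers close. It gives the time, the measured TCP pose, the force and the opening at its end, in the units of the state.
- ctrl.get_obs(): the state, without advancing time (a new reading comes with each control period).
- eyes.get_image(name): name is "side" or "top" or "wrist"; returns a dict with "frame" (480x640x3 uint8, red, green, blue), "range_z" (480x640 float32, mm along the optical axis (not along the pixel's ray), 0 where there is no reading), "fx", "fy", "cx", "cy" (pixels), "cam_to_world" (4x4, takes a point from camera to world coordinates). Camera axes: x right, y down, z forward; pixel columns grow to the right and rows downward; lengths in mm; the calibration is good to about 2 mm. The wrist camera is an equidistant fisheye: a pixel r from the principal point sees the ray r / f radians off the axis. A picture is of the moment at which its call begins.
- ctrl.close_job(): hands the job in, once; it reports no verdict.
The state is a dict: "t": time; "qpos": joint angles; "qvel": joint speeds; "joint_torque": joint torques, N m; "ee_pos": TCP position; "orientation": TCP orientation; "ft_force": force on the tool from outside, world axes, zero at the start; "moment": the same for the moment, N m; "width": finger opening in mm.
Only numpy, scipy, OpenCV 4.12 (cv2) and the standard library are available. Lean on these libraries where they do the work, as an engineer would, in place of code of your own. Each camera call takes 0.05 s, during which the arm holds its last target.

## Working session

There is one attempt and no reset: what is moved stays moved. The work goes in short steps, Python scripts to look and compute and a tool call to move; the robot and the scene stay as the last step left them, time stands still between calls to the robot, and variables do not carry over. Pictures are saved under pics/ and viewed, and the job is handed in when it is done.

Besides the shell and the picture viewer there is one more tool, called after ">>>" by a JSON object that holds its "api" and its "payload". move_arm: Moves the arm, as the interface text tells. Its arguments: {"type":"object","properties":{"deltas":{"type":"array"},"hand":{"type":"number"}},"required":["deltas"]}

```bash
ls; mkdir -p pics; python3 - <<'E'
from workcell import ctrl, eyes
import cv2
print(ctrl.get_obs(), ctrl.hold_point_z)
for n in ["side","top","wrist"]:
    d=eyes.get_image(n); cv2.imwrite(f"pics/{n}0.png",d["frame"][:,:,::-1])
    print(n,d["fx"],d["fy"],d["cx"],d["cy"]); print(d["cam_to_world"].round(3))
    import numpy as np; np.savez(f"/tmp/{n}0.npz",**{k:np.array(v) for k,v in d.items()})
E
```

```text
pics
{'t': 0.0, 'qpos': array([ 1.13897117e+00,  4.23847937e-01,  1.63071963e+00, -4.91578196e-05,
        1.08861560e+00, -1.90083815e-02]), 'qvel': array([-4.76372002e-04, -4.79355152e-04,  1.71567077e-03,  2.44909867e-05,
       -1.36123727e-03, -7.53063290e-04]), 'joint_torque': array([-1.57892737e-04, -5.44626939e+01, -2.73662639e+01,  6.44410145e-02,
        2.29004648e-02, -1.07688616e-04]), 'ee_pos': array([250.49387303, 571.96952257, 221.88564082]), 'orientation': array([-6.43756939e-01, -3.07460704e+00,  2.45021143e-03]), 'ft_force': array([-0.37476681, -0.57291425,  0.30002917]), 'moment': array([0.00430941, 0.01460232, 0.01606616]), 'width': 87.82480676608746} 18.700000000000003
side 480.3434386494748 480.3434386494748 325.27328511062035 234.5395229261665
[[-9.880000e-01 -9.000000e-02  1.290000e-01  3.493760e+02]
 [-1.570000e-01  5.300000e-01 -8.340000e-01  1.302373e+03]
 [ 7.000000e-03 -8.430000e-01 -5.370000e-01  7.794720e+02]
 [ 0.000000e+00  0.000000e+00  0.000000e+00  1.000000e+00]]
top 593.025846625111 593.025846625111 319.26345336134045 246.7739185355118
[[ 2.400000e-02 -9.960000e-01  8.500000e-02  3.694940e+02]
 [-1.000000e+00 -2.400000e-02 -2.000000e-03  2.566120e+02]
 [ 4.000000e-03 -8.500000e-02 -9.960000e-01  1.674832e+03]
 [ 0.000000e+00  0.000000e+00  0.000000e+00  1.000000e+00]]
wrist 371.64829954431775 371.64829954431775 316.6364739738624 237.58692350022443
[[ 4.02000e-01  8.85000e-01  2.34000e-01  1.87292e+02]
 [ 9.16000e-01 -3.88000e-01 -1.02000e-01  6.00198e+02]
 [ 0.00000e+00  2.55000e-01 -9.67000e-01  3.83053e+02]
 [ 0.00000e+00  0.00000e+00  0.00000e+00  1.00000e+00]]
```

View pics/top0.png

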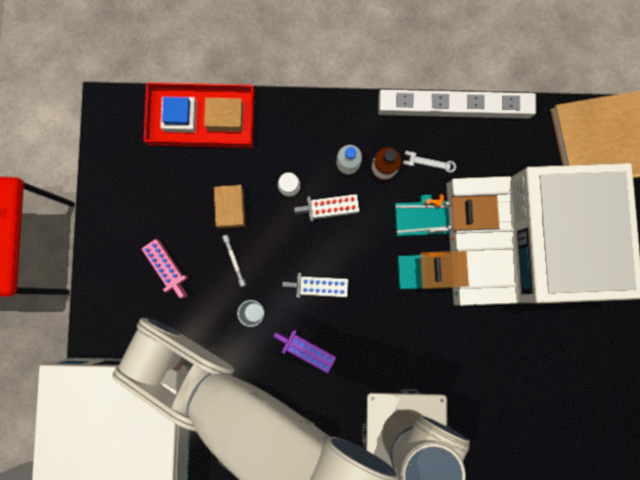

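View pics/side0.png

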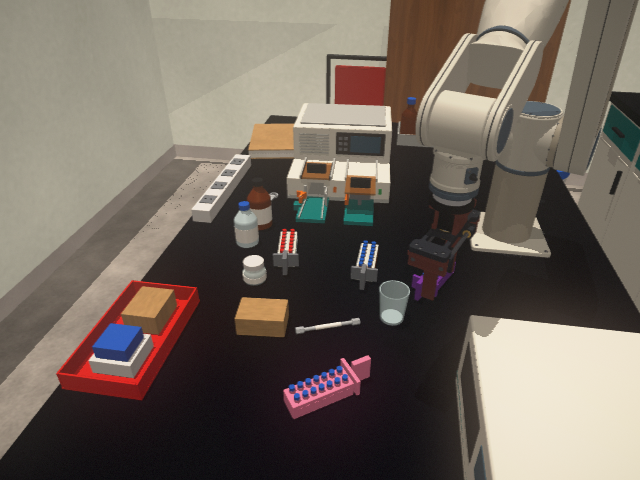

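View pics/wrist0.png

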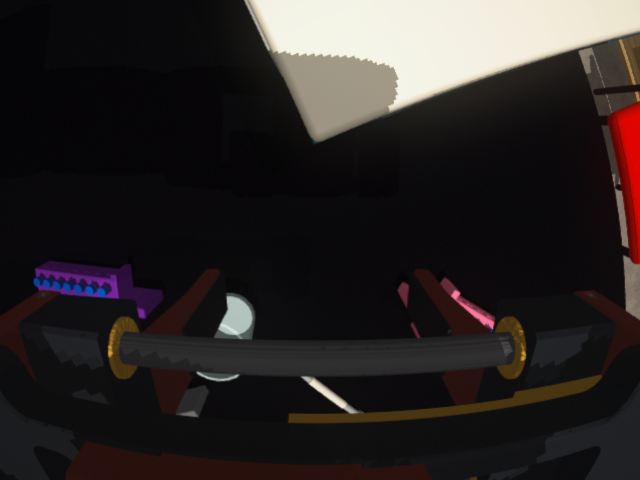

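The top view shows the target rack at about px (318,287), its plain end to the right. The open bay's shelf is at (420,218) with the orange catch at (436,202). The red-capped rack is at (333,207). Next I measure them.

```bash
cat > h.py <<'E'
import numpy as np, cv2
from workcell import ctrl, eyes
def cap(n,save=None):
    d=eyes.get_image(n)
    if save: cv2.imwrite(f"pics/{save}.png",np.ascontiguousarray(d["frame"][:,:,::-1]))
    return d
def cloud(d):
    v,u=np.mgrid[0:480,0:640]; z=d["range_z"]
    P=np.stack([(u-d["cx"])/d["fx"]*z,(v-d["cy"])/d["fy"]*z,z],-1)
    M=d["cam_to_world"]; return P@M[:3,:3].T+M[:3,3]
def plane(d,uv,h):
    uv=np.atleast_2d(uv).astype(float); M=d["cam_to_world"]
    r=np.c_[(uv[:,0]-d["cx"])/d["fx"],(uv[:,1]-d["cy"])/d["fy"],np.ones(len(uv))]@M[:3,:3].T
    return M[:3,3]+r*((h-M[2,3])/r[:,2])[:,None]
E
python3 - <<'E'
from h import *
d=dict(np.load('/tmp/top0.npz')); f=d["frame"]; hsv=cv2.cvtColor(f,cv2.COLOR_RGB2HSV); W=cloud(d)
def comps(m,roi,name,minA=3,h=None):
    k=np.zeros(m.shape,np.uint8); x0,y0,x1,y1=roi; k[y0:y1,x0:x1]=m[y0:y1,x0:x1]*255
    n,l,s,c=cv2.connectedComponentsWithStats(k)
    for i in range(1,n):
        if s[i,4]>=minA: print(name,s[i],c[i].round(1),plane(d,c[i],h)[0].round(1) if h is not None else '',np.nanmedian(W[l==i],0).round(1))
H,S,V=[hsv[...,i].astype(int) for i in range(3)]
blue=(H>100)&(H<130)&(S>90)
comps(blue,(280,270,355,305),'cap',3,48)
orange=(H>5)&(H<20)&(S>180)&(V>150)
comps(orange,(420,190,450,210),'catch',3,35)
teal=(H>80)&(H<98)&(S>100)
comps(teal,(380,190,470,300),'teal',20,15)
red=((H<8)|(H>172))&(S>120); comps(red,(295,190,365,222),'redcap',3,48)
white=(S<60)&(V>110)
comps(white,(290,270,355,305),'white',20,34)
Z=W[...,2]
for (x0,y0,x1,y1) in [(275,268,360,308),(385,185,470,300)]:
    big=cv2.resize(f[y0:y1,x0:x1],None,fx=8,fy=8,interpolation=cv2.INTER_NEAREST); cv2.imwrite(f'pics/z{x0}.png',big[:,:,::-1])
np.set_printoptions(linewidth=250)
print(Z[287,280:355].round(0)); print(Z[218,390:540].round(0))
E
```

```text
cap [304 280   3   3   9] [305. 281.] [413.5 291.   48. ] [413.5 291.   48.5]
cap [310 280   3   4   8] [311.2 281.2] [413.2 273.8  48. ] [413.8 274.4  48.2]
cap [317 281   3   3   7] [317.7 282. ] [411.5 256.1  48. ] [411.7 255.4  47.1]
cap [323 281   3   3   8] [323.9 282.1] [411.6 239.2  48. ] [412.1 238.9  45.5]
cap [329 281   3   4   9] [329.9 282.7] [410.5 222.7  48. ] [409.8 222.4  45.2]
cap [335 282   3   3   9] [336. 283.] [410.  205.9  48. ] [410.1 205.9  47.7]
cap [341 282   3   3   9] [342. 283.] [410.4 189.5  48. ] [410.3 189.5  52.1]
cap [304 288   3   3   8] [304.9 289.1] [391.3 290.7  48. ] [391.6 290.4  50.6]
cap [310 289   3   3   8] [310.9 289.9] [389.6 274.3  48. ] [389.3 273.9  46.3]
cap [316 289   3   3   9] [317. 290.] [389.6 257.5  48. ] [389.7 257.5  47.3]
cap [322 289   3   4   8] [323.  290.5] [388.7 241.1  48. ] [388.7 241.   47. ]
cap [328 290   4   3   9] [329.3 290.9] [388.  223.7  48. ] [387.8 224.5  47.3]
cap [334 290   4   3   8] [335.5 291. ] [388.1 206.8  48. ] [388.1 206.9  48.6]
cap [341 290   3   3   8] [341.9 291.1] [388.2 189.4  48. ] [388.5 1
[... 2096 characters left out ...]
.  12.  15.  11.  16.   5.  14.  12.  18.   6.  12.   9.  16.  16.  20.  19.   8.  13.  14.  10.  10.  16.  19.  14.   8.  18.  16.  13.  14.  19.  21.  16.  21.   5.  21.   7.   6.  15.  18.
  12.  12.  19.  17.  15.  10.  10.  15.  13.  18.  10.  18.   8.  13.  86.  85.  90.  86.  89.  88.  80.  73.  90.  86.  91.  90.  87.  95. 106. 112. 115. 118. 123. 120.  89.  94.  87.  85.  90.  82.  90.  87.  91.  89.  86.  81.  82.  89.  91.
  84.  85.  85.  85.  87.  89.  82.  86.  78.  88.  86.  89.  79.  78.  77.  84.  76.  79.  78.  82.  79.  74.  75.  74.  78.  81.  77.  86. 109. 107. 120. 125. 135. 141. 151. 146. 161. 159. 176. 181. 182. 194. 201. 203. 196. 201. 197. 200. 199.
 197. 194. 198.]
```

```bash
python3 -c "
import cv2
a=cv2.imread('pics/z385.png');print(a.shape);cv2.imwrite('pics/z385b.png',cv2.resize(a,(560,int(560*a.shape[0]/a.shape[1])),interpolation=cv2.INTER_AREA))"
```

```text
(920, 680, 3)
```

View pics/z275.png

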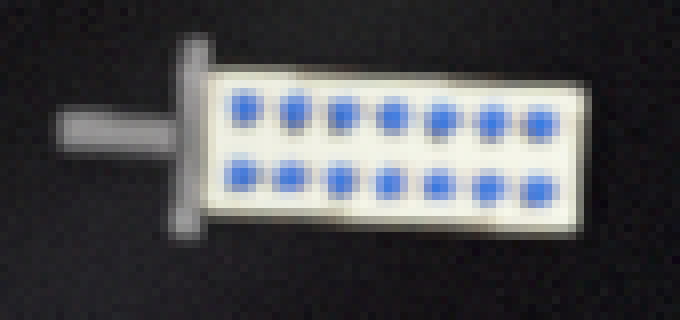

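View pics/z385b.png

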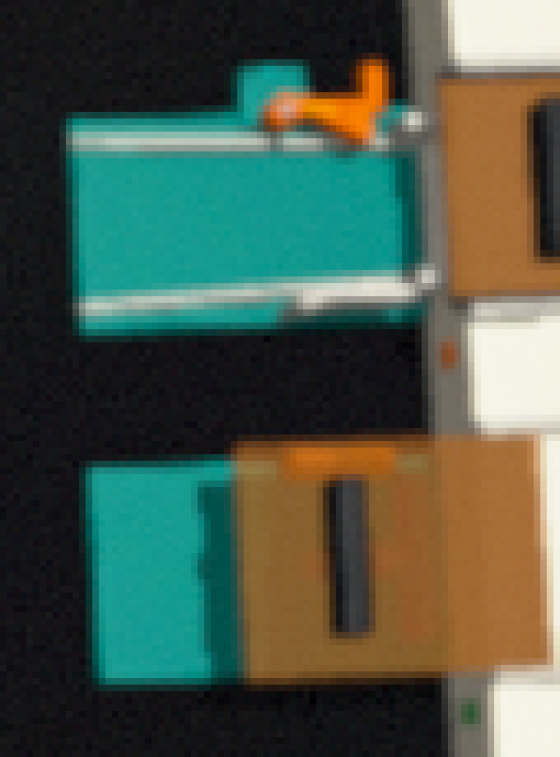

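```bash
cat > m1.py <<'E'
from h import *
d=dict(np.load('/tmp/top0.npz')); f=d["frame"]; hsv=cv2.cvtColor(f,cv2.COLOR_RGB2HSV); W=cloud(d)
H,S,V=[hsv[...,i].astype(int) for i in range(3)]
# rack from caps
def caps(m,roi):
    k=np.zeros(m.shape,np.uint8); x0,y0,x1,y1=roi; k[y0:y1,x0:x1]=m[y0:y1,x0:x1]*255
    n,l,s,c=cv2.connectedComponentsWithStats(k); c=c[1:][s[1:,4]>3]
    return plane(d,c,48)[:,:2]
P=caps((H>100)&(H<130)&(S>90),(280,270,355,305)); assert len(P)==14
c=P.mean(0); P=P[np.argsort(-P[:,1])]
A,B=P[P[:,0]>c[0]],P[P[:,0]<=c[0]]
t=np.r_[A[:,1]-A[:,1].mean(),B[:,1]-B[:,1].mean()]; q=np.r_[A[:,0]-A[:,0].mean(),B[:,0]-B[:,0].mean()]
sl=(t@q)/(t@t); u=-np.array([sl,1]); u/=np.hypot(*u)
print('rack centre',c,'x dir',u,'yaw',np.arctan2(u[1],u[0]),'rowdist',A.mean(0)-B.mean(0))
# teal shelves
teal=((H>80)&(H<98)&(S>100)).astype(np.uint8)
from numpy.polynomial import polynomial as pl
# open shelf outer edge: first teal col per row
def sub(row_or_col,arr): return arr
def edge(rows,side,x0,x1):
    out=[]
    for r in rows:
        g=np.where(teal[r,x0:x1])[0]
        if len(g): out.append((x0+(g[0]-.5 if side==0 else g[-1]+.5),r))
    return np.array(out)
e=edge(range(206,234),0,385,470); w=plane(d,e,15)[:,:2]; p=np.polyfit(w[:,0],w[:,1],1); print('outer edge open: y=',p, w[[0,-1]])
e2=edge(range(257,288),0,385,470); w2=plane(d,e2,15)[:,:2]; p2=np.polyfit(w2[:,0],w2[:,1],1); print('outer edge closed',p2)
def vedge(cols,bot,y0,y1):
    out=[]
    for cc in cols:
        g=np.where(teal[y0:y1,cc])[0]
        if len(g): out.append((cc,y0+(g[-1]+.5 if bot else g[0]-.5)))
    return np.array(out)
for nm,cols,bot,y0,y1 in [('open low',range(398,428),1,190,245),('open up',range(398,418),0,190,245),('closed low',range(400,420),1,250,300),('closed up',range(400,418),0,250,300)]:
    w=plane(d,vedge(cols,bot,y0,y1),15)[:,:2]; print(nm,np.polyfit(w[:,1],w[:,0],1),w.mean(0))
# rails: white on shelf
# housing top
m=((W[...,2]>198)&(W[...,2]<216)).astype(np.uint8); m[:,:505]=0; m[:150]=0; m[310:]=0
n,l,s,cc=cv2.connectedComponentsWithStats(m); i=1+np.argmax(s[1:,4]); ys,xs=np.where(l==i)
r=cv2.minAreaRect(np.c_[xs,ys].astype(np.float32)); bx=plane(d,cv2.boxPoints(r),206)[:,:2]; print('housing',s[i],bx)
E
python3 m1.py
```

```text
rack centre [400.30049921 240.12865249] x dir [-0.03204762 -0.99948634] yaw -1.6028494380921752 rowdist [22.45667842 -0.76160824]
outer edge open: y= [   0.29123398 -131.56500748] [[626.25915366  46.93069875]
 [555.27680585  43.19216451]]
outer edge closed [ 0.05285287 11.09269389]
open low [-7.27673300e-02  5.47354418e+02] [547.90746734  -7.60024888]
open up [-9.18499105e-02  6.47471239e+02] [646.77613137   7.5678598 ]
closed low [-1.30524110e-02  3.97279596e+02] [397.28947843  -0.7571638 ]
closed up [-1.07754933e-01  4.97264428e+02] [496.92874051   3.11528933]
housing [  527   163   113   140 12027] [[ 708.73673497 -261.52119815]
 [ 728.95244446 -535.07391919]
 [ 387.54811394 -544.10153877]
 [ 368.20298709 -275.84239666]]
```

```bash
cat >> h.py <<'E'
from scipy.spatial.transform import Rotation as R
def Rdown(tool_y):  # tool z down, tool y along the given world xy
    y=np.array([*tool_y,0.]);y/=np.linalg.norm(y);z=np.array([0,0,-1.]);return R.from_matrix(np.c_[np.cross(y,z),y,z])
def go(p,Rt,n=None,step=30,ang=.11):
    o=ctrl.get_obs(); p0=o["ee_pos"]; R0=R.from_rotvec(o["orientation"]); p=np.array(p,float)
    rv=(R0.inv()*Rt).as_rotvec(); 
    if n is None: n=max(1,int(np.ceil(max(np.linalg.norm(p-p0)/step,np.linalg.norm(rv)/ang))))
    print('from',p0.round(1),'to',p.round(1),'rows',n,'rot',rv.round(3))
    for i in range(n):
        Ri=R0*R.from_rotvec(rv*i/n); s=Ri.inv().apply((p-p0)/n)
        print([round(float(a),1) for a in s]+[round(float(a),3) for a in rv/n],end=',' if (i+1)%5 else '\n')
    print()
RU=np.array([-0.032,-0.9995]); RC=np.array([400.3,240.1])
E
python3 - <<'E'
from h import *
go([400.7,252.1,170],Rdown((.9995,-.032)))
E
```

```text
from [250.5 572.1 222.1] to [400.7 252.1 170. ] rows 12 rot [-1.00e-03  1.00e-03  1.19e+00]
[-22.2, -19.4, 4.4, -0.0, 0.0, 0.099],[-24.0, -17.1, 4.4, -0.0, 0.0, 0.099],[-25.6, -14.7, 4.4, -0.0, 0.0, 0.099],[-26.9, -12.1, 4.4, -0.0, 0.0, 0.099],[-27.9, -9.3, 4.4, -0.0, 0.0, 0.099]
[-28.7, -6.5, 4.4, -0.0, 0.0, 0.099],[-29.2, -3.6, 4.3, -0.0, 0.0, 0.099],[-29.4, -0.7, 4.3, -0.0, 0.0, 0.099],[-29.4, 2.2, 4.3, -0.0, 0.0, 0.099],[-29.0, 5.1, 4.3, -0.0, 0.0, 0.099]
[-28.4, 7.9, 4.3, -0.0, 0.0, 0.099],[-27.4, 10.7, 4.3, -0.0, 0.0, 0.099],
```

>>> {"api": "move_arm", "payload": {"deltas": [[-22,-19,4.4,0,0,0.1],[-24,-17,4.4,0,0,0.1],[-25.5,-14.7,4.4,0,0,0.1],[-27,-12,4.4,0,0,0.1],[-28,-9.3,4.4,0,0,0.1]], "hand": -1}}

```text
t: 0.57
ee_pos: [312.1, 439.4, 198.7]
orientation: [-1.401, -2.811, -0.003]
ft_force: [0.5, 1.1, -0.7]
width: 87.7
```

>>> {"api": "move_arm", "payload": {"deltas": [[-28.7,-6.5,4.4,0,0,0.1],[-29.2,-3.6,4.3,0,0,0.1],[-29.4,-0.7,4.3,0,0,0.1],[-29.4,2.2,4.3,0,0,0.1],[-29,5,4.3,0,0,0.1]]}}

```text
t: 0.98
ee_pos: [372.1, 297.5, 175.3]
orientation: [-2.081, -2.351, -0.001]
ft_force: [0.1, -0.2, 0.7]
width: 87.5
```

>>> {"api": "move_arm", "payload": {"deltas": [[-28.4,7.9,4.3,0,0,0.1],[-27.4,10.7,4.3,0,0,0.1],[0,0,0,0,0,0]]}}

```text
t: 1.23
ee_pos: [395.3, 236.4, 165.3]
orientation: [-2.325, -2.111, 0.003]
ft_force: [0.5, -0.0, -0.2]
width: 88.2
```

```bash
python3 - <<'E'
from h import *
d=cap("wrist","w1"); np.savez('/tmp/w1.npz',**{k:np.array(v) for k,v in d.items()})
go([400.7,252.1,120],Rdown((.9995,-.032)))
E
```

```text
from [395.2 237.9 165.6] to [400.7 252.1 120. ] rows 2 rot [-0.002 -0.    -0.061]
[7.3, 2.1, 22.8, -0.001, -0.0, -0.03],[7.3, 2.3, 22.8, -0.001, -0.0, -0.03],
```

View pics/w1.png

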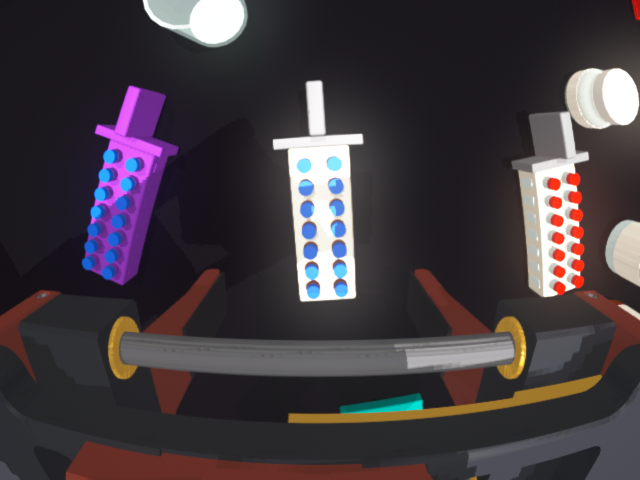

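The wrist view shows the target rack centred, with its caps from (304,165) to (341,288) and its handle at (315,108). I'll refine its pose from the caps with the fisheye model.

```bash
cat >> h.py <<'E'
def wplane(d,uv,h):
    uv=np.atleast_2d(uv).astype(float); M=d["cam_to_world"]
    q=uv-[float(d["cx"]),float(d["cy"])]; r=np.hypot(*q.T); th=r/float(d["fx"])
    ray=np.c_[q/np.maximum(r,1e-9)[:,None]*np.sin(th)[:,None],np.cos(th)]@M[:3,:3].T
    return M[:3,3]+ray*((h-M[2,3])/ray[:,2])[:,None]
E
python3 - <<'E'
from h import *
d=dict(np.load('/tmp/w1.npz')); hsv=cv2.cvtColor(d["frame"],cv2.COLOR_RGB2HSV);H,S,V=[hsv[...,i].astype(int) for i in range(3)]
m=((H>95)&(H<125)&(S>130)&(V>90)).astype(np.uint8); m[:,:270]=0; m[:,375:]=0; m[:140]=0; m[305:]=0
n,l,s,c=cv2.connectedComponentsWithStats(m)
k=[i for i in range(1,n) if s[i,4]>40]; P=wplane(d,c[k],47)[:,:2]
for a,b in zip(c[k],P): print(a.round(1),b.round(1))
cc=P.mean(0); A=P[P[:,0]>cc[0]];B=P[P[:,0]<=cc[0]]
t=np.r_[A[:,1]-A[:,1].mean(),B[:,1]-B[:,1].mean()]; q=np.r_[A[:,0]-A[:,0].mean(),B[:,0]-B[:,0].mean()]
sl=(t@q)/(t@t); print(len(P),cc,sl)
# block corners at z=34, handle, plate
for uv,h in [((300,301),34),((355,298),34),((289,150),34),((350,147),34),((307,82),62),((322,82),62),((274,142),46),((362,138),46)]: print(uv,wplane(d,uv,h)[0].round(1))
E
```

```text
[336.2 186.1] [413.8 271.1]
[305.4 188.3] [390.4 271.7]
[337.  207.4] [413.  254.8]
[306.6 209.3] [389.8 255.6]
[338.  228.8] [412.3 237.9]
[308.6 230.8] [389.5 238.6]
[338.9 249.6] [411.6 221.2]
[309.9 251.3] [388.9 222. ]
[339.8 269.5] [411.  204.5]
[311.5 271.4] [388.4 205.2]
[340.7 288.7] [410.5 187.9]
[312.8 290.6] [387.8 188.6]
12 [400.57446677 229.92822407] 0.03519554115467948
(300, 301) [375.1 174.4  34. ]
(355, 298) [422.5 172.5  34. ]
(289, 150) [380.2 301.6  34. ]
(350, 147) [427.9 299.4  34. ]
(307, 82) [399.8 349.2  62. ]
(322, 82) [410.2 348.1  62. ]
(274, 142) [370.5 309.1  46. ]
(362, 138) [436.4 305.7  46. ]
```

```bash
python3 - <<'E'
from h import *
go([401.2,250,80],Rdown((.9994,-.034)),n=4)
E
```

```text
from [395.2 237.9 165.6] to [401.2 250.   80. ] rows 4 rot [-0.002 -0.    -0.059]
[3.2, 1.3, 21.4, -0.0, -0.0, -0.015],[3.1, 1.3, 21.4, -0.0, -0.0, -0.015],[3.1, 1.3, 21.4, -0.0, -0.0, -0.015],[3.1, 1.4, 21.4, -0.0, -0.0, -0.015],
```

>>> {"api": "move_arm", "payload": {"deltas": [[3.2,1.3,21,0,0,-0.015],[3.1,1.3,21,0,0,-0.015],[3.1,1.3,21,0,0,-0.015],[3.1,1.4,21,0,0,-0.015],[0,0,0,0,0,0]]}}

```text
t: 1.7
ee_pos: [403.7, 254.1, 81.1]
orientation: [-2.249, -2.193, -0.011]
ft_force: [-0.2, 0.8, 0.2]
width: 87.8
```

```bash
python3 - <<'E'
from h import *
go([401.2,250,10],Rdown((.9994,-.034)),n=4)
E
```

```text
from [403.7 254.1  81.1] to [401.2 250.   10. ] rows 4 rot [ 0.004 -0.005  0.009]
[-1.1, -0.7, 17.8, 0.001, -0.001, 0.002],[-1.1, -0.7, 17.8, 0.001, -0.001, 0.002],[-1.1, -0.6, 17.8, 0.001, -0.001, 0.002],[-1.1, -0.6, 17.8, 0.001, -0.001, 0.002],
```

>>> {"api": "move_arm", "payload": {"deltas": [[-1,-0.6,17.8,0.001,-0.001,0.002],[-1,-0.6,17.8,0.001,-0.001,0.002],[-1,-0.6,17,0.001,-0.001,0.002],[-1,-0.6,15,0.001,-0.001,0.002],[0,0,0,0,0,0]]}}

```text
t: 2.12
ee_pos: [402.2, 255.5, 14.4]
orientation: [-2.25, -2.192, -0.007]
ft_force: [-0.8, -0.6, 0.6]
width: 87.6
```

```bash
python3 - <<'E'
from h import *
go([401.2,250,9.5],Rdown((.9994,-.034)),n=2)
E
```

```text
from [402.2 255.5  14.4] to [401.2 250.    9.5] rows 2 rot [ 0.003 -0.004  0.008]
[-2.8, -0.4, 2.4, 0.001, -0.002, 0.004],[-2.8, -0.4, 2.4, 0.001, -0.002, 0.004],
```

>>> {"api": "move_arm", "payload": {"deltas": [[-3,-0.5,2.5,0,-0.002,0.004],[-2.5,-0.4,2,0,-0.002,0.004],[0,0,0,0,0,0]]}}

```text
t: 2.37
ee_pos: [401.7, 251.5, 11.9]
orientation: [2.254, 2.184, 0.005]
ft_force: [-0.2, 0.3, 0.5]
width: 87.9
```

```bash
python3 - <<'E'
from h import *
go([401.2,250,9.5],Rdown((.9994,-.034)),n=2)
E
```

```text
from [401.7 251.5  11.9] to [401.2 250.    9.5] rows 2 rot [ 0.005 -0.     0.002]
[-0.7, -0.2, 1.2, 0.002, -0.0, 0.001],[-0.7, -0.2, 1.2, 0.002, -0.0, 0.001],
```

>>> {"api": "move_arm", "payload": {"deltas": [[-1.5,-0.5,3,0.003,0,0],[0,0,0,0,0,0]]}}

```text
t: 2.53
ee_pos: [402.0, 250.5, 10.4]
orientation: [2.255, 2.185, 0.006]
ft_force: [0.5, -0.5, -0.1]
width: 87.7
```

>>> {"api": "move_arm", "payload": {"deltas": [[0,0,0,0,0,0],[0,0,0,0,0,0],[0,0,0,0,0,0],[0,0,0,0,0,0],[0,0,0,0,0,0]], "hand": 1}}

```text
t: 2.95
ee_pos: [403.1, 250.9, 11.9]
orientation: [2.255, 2.184, 0.01]
ft_force: [-0.4, 0.3, 0.2]
width: 57.8
```

>>> {"api": "move_arm", "payload": {"deltas": [[0,0,0,0,0,0],[0,0,0,0,0,0],[0,0,0,0,0,0]]}}

```text
t: 3.2
ee_pos: [402.8, 250.8, 11.8]
orientation: [2.256, 2.184, 0.009]
ft_force: [1.4, -0.6, 1.1]
width: 47.9
```

Gripped at 47.9 mm. Before carrying it, I'll get the sampler's pose more accurately from line segments in the clear first top view.

```bash
python3 - <<'E'
from h import *
d=dict(np.load('/tmp/top0.npz')); g=cv2.cvtColor(d["frame"],cv2.COLOR_RGB2GRAY)
x0,y0,x1,y1=385,150,640,315
b=cv2.resize(g[y0:y1,x0:x1],None,fx=3,fy=3,interpolation=cv2.INTER_CUBIC)
L=cv2.createLineSegmentDetector().detect(b)[0][:,0]
o=cv2.resize(d["frame"][y0:y1,x0:x1],None,fx=3,fy=3,interpolation=cv2.INTER_CUBIC)[:,:,::-1].copy()
k=0
for l in sorted(L.tolist(),key=lambda l:-np.hypot(l[0]-l[2],l[1]-l[3]))[:26]:
    a=(np.array(l)+.5)/3-.5+[x0,y0,x0,y0]
    cv2.line(o,(int(l[0]),int(l[1])),(int(l[2]),int(l[3])),(0,0,255),1); cv2.putText(o,str(k),(int((l[0]+l[2])/2),int((l[1]+l[3])/2)),0,.45,(255,0,255),1)
    print(k,a.round(1)); k+=1
cv2.imwrite('pics/lsd.png',o)
E
```

```text
0 [453.6 305.2 639.1 298.5]
1 [629.5 163.  525.7 166.4]
2 [639.8 261.8 631.4 164. ]
3 [529.1 224.3 534.9 300.8]
4 [511.9 175.6 451.6 178. ]
5 [526.1 168.6 530.2 224.1]
6 [543.  214.5 547.1 269.1]
7 [454.8 195.1 508.2 192.5]
8 [397.2 234.1 448.2 230.4]
9 [541.9 225.7 538.6 174.8]
10 [444.1 226.1 398.2 229.5]
11 [465.7 248.9 511.5 247. ]
12 [498.6 228.7 457.  230.4]
13 [465.9 250.3 468.4 286.6]
14 [496.6 194.1 499.1 229.1]
15 [448.5 162.8 414.8 155.8]
16 [413.4 161.9 445.1 168.5]
17 [397.6 255.6 399.4 287.4]
18 [394.8 202.7 396.4 234.4]
19 [547.1 292.8 544.8 262.4]
20 [421.9 288.2 451.6 286.9]
21 [540.4 176.1 542.6 204.9]
22 [420.2 258.2 422.  286.5]
23 [396.5 207.1 424.5 207. ]
24 [448.6 251.  421.1 251.8]
25 [633.6 262.3 636.  288.7]
```

View pics/lsd.png

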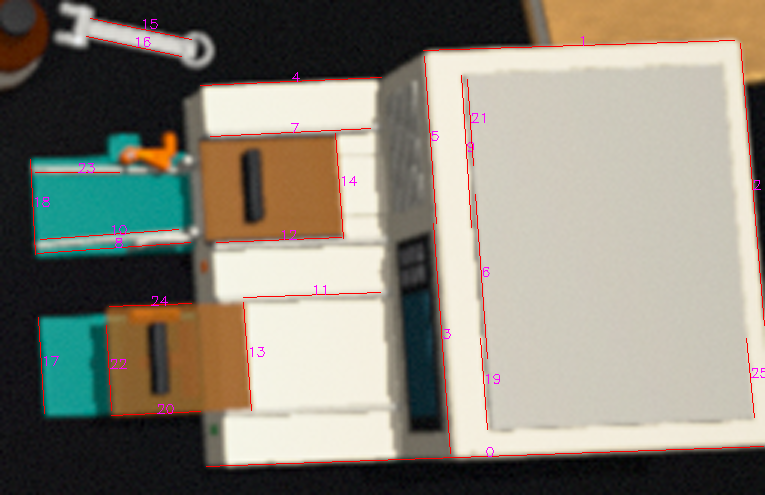

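```bash
python3 - <<'E'
from h import *
d=dict(np.load('/tmp/top0.npz'))
for nm,a,h in [('house side y+172',(629.5,163,525.7,166.4),206),('house front x160',(526.1,168.6,534.9,300.8),206),('front sec side y172',(511.9,175.6,451.6,178),80),('cover up y123',(454.8,195.1,508.2,192.5),85),('cover low y27',(498.6,228.7,457,230.4),88),('closed cover low y-123',(421.9,288.2,451.6,286.9),88),('closed cover up y-27',(448.6,251,421.1,251.8),88),('closed cover front',(420.2,258.2,422,286.5),88),('cover rear',(496.6,194.1,499.1,229.1),88),('open shelf outer x-150',(394.8,202.7,396.4,234.4),15),('closed shelf outer',(397.6,255.6,399.4,287.4),15),('low -172',(453.6,305.2,505,303.3),80)]:
    p=plane(d,np.array(a).reshape(2,2),h)[:,:2]; v=p[1]-p[0]
    an=np.arctan2(v[1],v[0]); 
    # express as deviation from -y axis as sampler x angle
    dev=(an+np.pi/2+np.pi/4)%(np.pi/2)-np.pi/4
    print(nm,p.round(1).tolist(),'len',np.hypot(*v).round(1),'yawdev',round(dev,4))
E
```

```text
house side y+172 [[725.6, -522.5], [710.5, -260.5]] len 262.4 yawdev 0.0576
house front x160 [[704.9, -261.5], [373.8, -281.2]] len 331.6 yawdev 0.0596
front sec side y172 [[713.3, -267.0], [702.6, -102.3]] len 165.0 yawdev 0.0646
cover up y123 [[654.8, -110.1], [665.4, -255.1]] len 145.4 yawdev 0.0733
cover low y27 [[565.5, -227.9], [558.2, -115.7]] len 112.4 yawdev 0.0651
closed cover low y-123 [[400.6, -22.5], [405.9, -101.9]] len 79.5 yawdev 0.0673
closed cover up y-27 [[502.0, -93.4], [498.1, -19.5]] len 74.0 yawdev 0.053
closed cover front [[480.8, -17.3], [405.1, -22.8]] len 75.9 yawdev 0.0726
cover rear [[659.7, -222.7], [564.4, -229.3]] len 95.5 yawdev 0.0688
open shelf outer x-150 [[641.5, 43.4], [551.4, 37.8]] len 90.2 yawdev 0.0628
closed shelf outer [[491.7, 33.7], [402.8, 27.5]] len 89.2 yawdev 0.0689
low -172 [[357.3, -109.3], [365.6, -247.1]] len 138.1 yawdev 0.0603
```

```bash
cat >> h.py <<'E'
XS=np.array([.0619,-.9981]); YS=np.array([.9981,.0619])
def S(a,b): return XS*a+YS*b   # along lane, lateral (lane centre 597.6, face 146.5)
def toS(p): p=np.asarray(p)[...,:2]; return np.stack([p@XS,p@YS],-1)
E
python3 - <<'E'
from h import *
d=dict(np.load('/tmp/top0.npz'));W=cloud(d);f=d["frame"].astype(int);hsv=cv2.cvtColor(d["frame"],cv2.COLOR_RGB2HSV)
r=W[140:190,365:412]; m=(r[...,2]>8)&(r[...,2]<165)
p=r[m]; 
for lo,hi in [(10,60),(60,100),(100,125),(125,140),(140,170)]:
    q=p[(p[:,2]>lo)&(p[:,2]<hi)]
    if len(q): print(lo,hi,len(q),q[:,:2].min(0).round(),q[:,:2].max(0).round())
go([402,251,110],Rdown((.9994,-.034)),step=20)
E
```

```text
10 60 118 [686.  -1.] [792. 129.]
60 100 163 [709.  41.] [781. 110.]
100 125 291 [713.  42.] [779. 110.]
125 140 22 [727.  65.] [756.  93.]
140 170 133 [729.  59.] [762.  91.]
from [402.8 250.8  11.8] to [402. 251. 110.] rows 5 rot [ 0.005 -0.003  0.002]
[0.1, -0.1, -19.6, 0.001, -0.001, 0.0],[0.1, -0.1, -19.6, 0.001, -0.001, 0.0],[0.1, -0.1, -19.6, 0.001, -0.001, 0.0],[0.1, -0.1, -19.6, 0.001, -0.001, 0.0],[0.1, -0.1, -19.6, 0.001, -0.001, 0.0]
```

>>> {"api": "move_arm", "payload": {"deltas": [[0,0,-10,0.001,0,0],[0,0,-18,0.001,0,0],[0,0,-20,0.001,0,0],[0,0,-20,0.001,0,0],[0,0,-20,0.001,0,0]]}}

```text
t: 3.62
ee_pos: [398.1, 247.9, 99.7]
orientation: [-2.253, -2.182, 0.017]
ft_force: [-1.0, 0.2, -4.0]
width: 48.1
```

```bash
python3 - <<'E'
from h import *
print(ctrl.get_obs()["width"],ctrl.get_obs()["ft_force"])
go([*S(33.7,597.6),110],Rdown(YS),step=20)
E
```

```text
48.10314449435816 [-0.95066629  0.19559375 -3.99624755]
from [398.1 247.9  99.7] to [598.6   3.4 110. ] rows 16 rot [-0.012  0.004 -0.094]
[-14.9, 13.0, -0.7, -0.001, 0.0, -0.006],[-15.0, 12.9, -0.7, -0.001, 0.0, -0.006],[-15.0, 12.8, -0.7, -0.001, 0.0, -0.006],[-15.1, 12.7, -0.7, -0.001, 0.0, -0.006],[-15.2, 12.7, -0.7, -0.001, 0.0, -0.006]
[-15.3, 12.6, -0.7, -0.001, 0.0, -0.006],[-15.3, 12.5, -0.7, -0.001, 0.0, -0.006],[-15.4, 12.4, -0.7, -0.001, 0.0, -0.006],[-15.5, 12.3, -0.7, -0.001, 0.0, -0.006],[-15.5, 12.2, -0.7, -0.001, 0.0, -0.006]
[-15.6, 12.1, -0.7, -0.001, 0.0, -0.006],[-15.7, 12.0, -0.7, -0.001, 0.0, -0.006],[-15.8, 11.9, -0.7, -0.001, 0.0, -0.006],[-15.8, 11.8, -0.7, -0.001, 0.0, -0.006],[-15.9, 11.7, -0.7, -0.001, 0.0, -0.006]
[-16.0, 11.7, -0.7, -0.001, 0.0, -0.006],
```

>>> {"api": "move_arm", "payload": {"deltas": [[-10,8,-3,-0.001,0,-0.006],[-15,13,-2,-0.001,0,-0.006],[-15,13,-1,-0.001,0,-0.006],[-15,13,-1,-0.001,0,-0.006],[-15,12.7,-1,-0.001,0,-0.006]]}}

```text
t: 4.03
ee_pos: [457.3, 177.2, 114.7]
orientation: [-2.215, -2.227, 0.003]
ft_force: [0.1, -0.5, -3.6]
width: 48.2
```

>>> {"api": "move_arm", "payload": {"deltas": [[-15.3,12.6,-0.7,-0.001,0,-0.006],[-15.3,12.5,-0.7,-0.001,0,-0.006],[-15.4,12.4,-0.7,-0.001,0,-0.006],[-15.5,12.3,-0.7,-0.001,0,-0.006],[-15.5,12.2,-0.7,-0.001,0,-0.006]]}}

```text
t: 4.45
ee_pos: [520.9, 96.6, 120.2]
orientation: [2.179, 2.262, -0.001]
ft_force: [-0.0, 0.5, -3.7]
width: 48.1
```

>>> {"api": "move_arm", "payload": {"deltas": [[-15.6,12,-0.7,-0.001,0,-0.006],[-15.7,12,-0.7,-0.001,0,-0.006],[-15.7,12,-0.7,-0.001,0,-0.006],[-10,8,-0.7,-0.001,0,-0.006],[0,0,0,0,0,0]]}}

```text
t: 4.87
ee_pos: [569.1, 35.5, 124.7]
orientation: [2.151, 2.285, 0.001]
ft_force: [-0.1, -1.7, -2.9]
width: 47.7
```

```bash
python3 - <<'E'
from h import *
go([*S(33.7,597.6),70],Rdown(YS),step=15)
d=cap("side","s2"); np.savez('/tmp/s2.npz',**{k:np.array(v) for k,v in d.items()})
cap("top","t2"); cap("wrist","w2")
E
```

```text
from [569.1  35.5 124.7] to [598.6   3.4  70. ] rows 5 rot [ 0.003  0.002 -0.001]
[-6.8, 5.5, 11.0, 0.001, 0.0, -0.0],[-6.8, 5.5, 11.0, 0.001, 0.0, -0.0],[-6.8, 5.5, 10.9, 0.001, 0.0, -0.0],[-6.8, 5.5, 10.9, 0.001, 0.0, -0.0],[-6.8, 5.5, 10.9, 0.001, 0.0, -0.0]
```

View pics/s2.png

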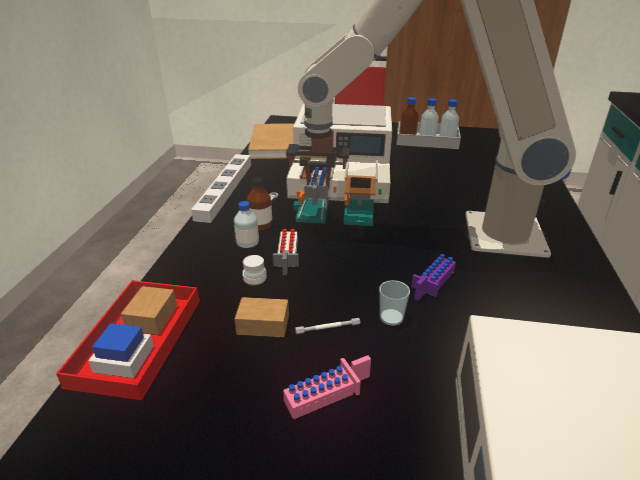

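View pics/w2.png

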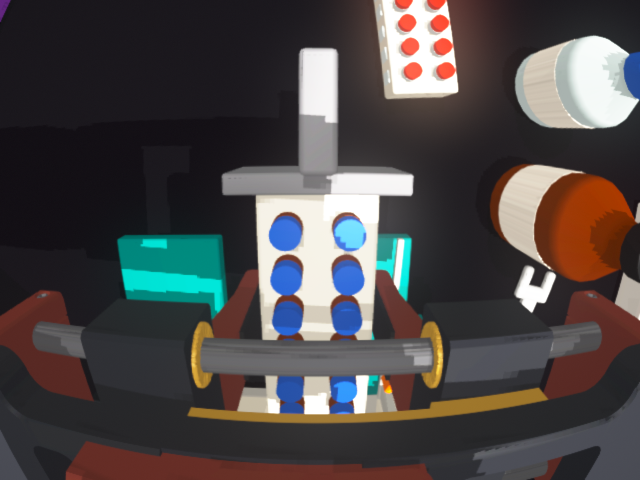

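>>> {"api": "move_arm", "payload": {"deltas": [[-8,6.5,3,0.001,0,0],[-9,7,3,0,0,0],[-9,7,3,0,0,0],[-6,5,2,0,0,0],[0,0,0,0,0,0]]}}

```text
t: 5.43
ee_pos: [594.7, 6.5, 111.6]
orientation: [-2.147, -2.292, 0.005]
ft_force: [0.1, 0.1, -4.2]
width: 48.3
```

```bash
python3 - <<'E'
from h import *
o=ctrl.get_obs(); print(toS(o["ee_pos"]))
go([*S(33.7,597.6),60],Rdown(YS),step=15)
d=cap("wrist","w3"); np.savez('/tmp/w3.npz',**{k:np.array(v) for k,v in d.items()})
E
```

```text
[ 30.2980445  593.94699091]
from [594.7   6.5 111.6] to [598.6   3.4  60. ] rows 4 rot [-0.003  0.001  0.003]
[-0.8, 1.0, 12.9, -0.001, 0.0, 0.001],[-0.8, 0.9, 12.9, -0.001, 0.0, 0.001],[-0.8, 0.9, 12.9, -0.001, 0.0, 0.001],[-0.8, 0.9, 12.9, -0.001, 0.0, 0.001],
```

View pics/w3.png

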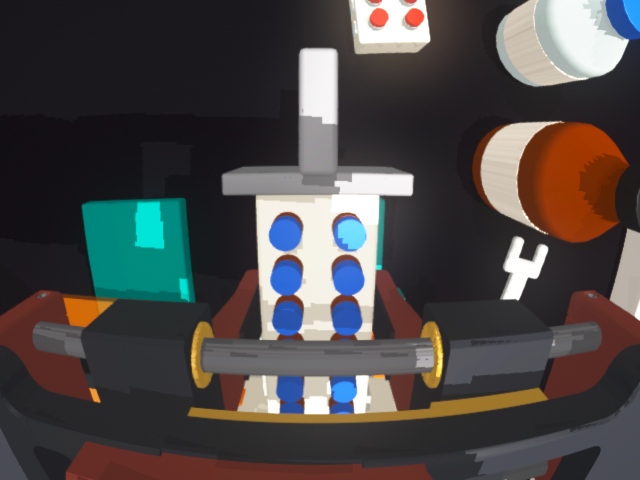

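```bash
python3 - <<'E'
from h import *
d=dict(np.load('/tmp/w3.npz'))
for uv,h in [((186,199),15),((84,205),15),((191,297),15),((318,50),167-46),((318,80),162)]: print(uv,toS(wplane(d,uv,h)).round(1))
E
```

```text
(186, 199) [[-3.000e-01  4.987e+02]]
(84, 205) [[  1.9 405.7]]
(191, 297) [[ 77.2 495.4]]
(318, 50) [[-77.5 594.5]]
(318, 80) [[-57.9 594.5]]
```

```bash
python3 - <<'E'
from h import *
d=dict(np.load('/tmp/w3.npz'))
def T(p,rv): M=np.eye(4);M[:3,:3]=R.from_rotvec(rv).as_matrix();M[:3,3]=p;return M
o=ctrl.get_obs(); X=np.linalg.inv(T(o["ee_pos"],o["orientation"]))@d["cam_to_world"]
print(X.round(3)); np.save('/tmp/X.npy',X)
d["cam_to_world"]=T([569.1,35.5,124.7],[2.151,2.285,.001])@X
im=cv2.imread('pics/w2.png'); cv2.imwrite('pics/w2c.png',cv2.resize(im[220:330,100:430],None,fx=2.4,fy=2.4,interpolation=cv2.INTER_CUBIC))
s=dict(np.load('/tmp/side0.npz'))["frame"][:,:,::-1]; cv2.imwrite('pics/s0c.png',cv2.resize(s[165:230,280:390],None,fx=7,fy=7,interpolation=cv2.INTER_CUBIC))
for uv,h in [((411,236),15),((120,236),15),((223,236),15),((402,238),21)]: print(uv,toS(wplane(d,uv,h)).round(1))
E
```

```text
[[-0.00000e+00 -9.67000e-01 -2.54000e-01  6.89980e+01]
 [ 1.00000e+00 -1.00000e-03  2.00000e-03  4.55000e-01]
 [-2.00000e-03 -2.54000e-01  9.67000e-01 -1.61023e+02]
 [ 0.00000e+00  0.00000e+00  0.00000e+00  1.00000e+00]]
(411, 236) [[  1.  644.2]]
(120, 236) [[1.000e-01 4.087e+02]]
(223, 236) [[  0.5 499.7]]
(402, 238) [[  0.9 635.6]]
```

View pics/w2c.png

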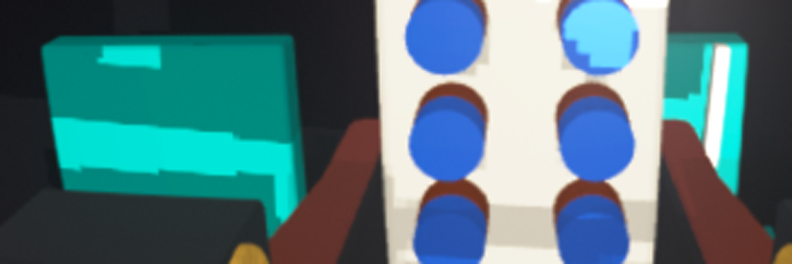

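View pics/s0c.png

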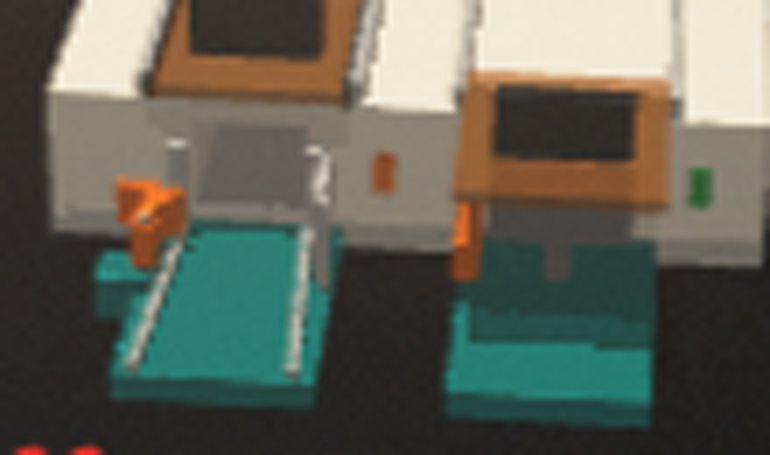

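```bash
python3 - <<'E'
from h import *
d=dict(np.load('/tmp/side0.npz'))
for n,X,Y,h in [('open fl',112,378,15),('open fr',318,386,15),('cl fl',446,395,15),('cl fr',651,404,15),('post l top',178,148,60),('post r top',318,152,60),('rail l end',132,365,21),('rail r end',293,373,21),('rail l mid',165,280,21),('rail r mid',300,280,21)]:
    print(n,toS(plane(d,((X+.5)/7-.5+280,(Y+.5)/7-.5+165),h)).round(1))
E
```

```text
open fl [[ -0.8 639.5]]
open fr [[  2.  547.5]]
cl fl [[3.000e-01 4.904e+02]]
cl fr [[  2.1 399.9]]
post l top [[139.  627.5]]
post r top [[142.  561.2]]
rail l end [[  1.4 630.7]]
rail r end [[  2.  558.7]]
rail l mid [[ 80.4 626.6]]
rail r mid [[ 87.1 564.1]]
```

>>> {"api": "move_arm", "payload": {"deltas": [[-1,1.2,12.9,-0.001,0,0.001],[-1,1,12.9,-0.001,0,0.001],[-0.8,1,12.9,-0.001,0,0.001],[-0.8,1,12,0,0,0],[0,0,0,0,0,0]]}}

```text
t: 5.9
ee_pos: [597.8, 3.5, 55.4]
orientation: [-2.152, -2.288, 0.002]
ft_force: [-1.2, -0.1, -4.1]
width: 47.7
```

```bash
python3 - <<'E'
from h import *
o=ctrl.get_obs(); print(toS(o["ee_pos"]))
go([*S(33.7,597.3),42],Rdown(YS),step=10)
d=cap("side"); im=d["frame"][:,:,::-1]; cv2.imwrite('pics/s4c.png',cv2.resize(im[150:235,270:380],None,fx=7,fy=7,interpolation=cv2.INTER_CUBIC)); np.savez('/tmp/s4.npz',**{k:np.array(v) for k,v in d.items()})
d=cap("wrist","w4")
E
```

```text
[ 33.46524815 596.91618184]
from [597.8   3.5  55.4] to [598.3   3.3  42. ] rows 2 rot [-0.002  0.001 -0.   ]
[-0.1, 0.2, 6.7, -0.001, 0.0, -0.0],[-0.1, 0.2, 6.7, -0.001, 0.0, -0.0],
```

View pics/s4c.png

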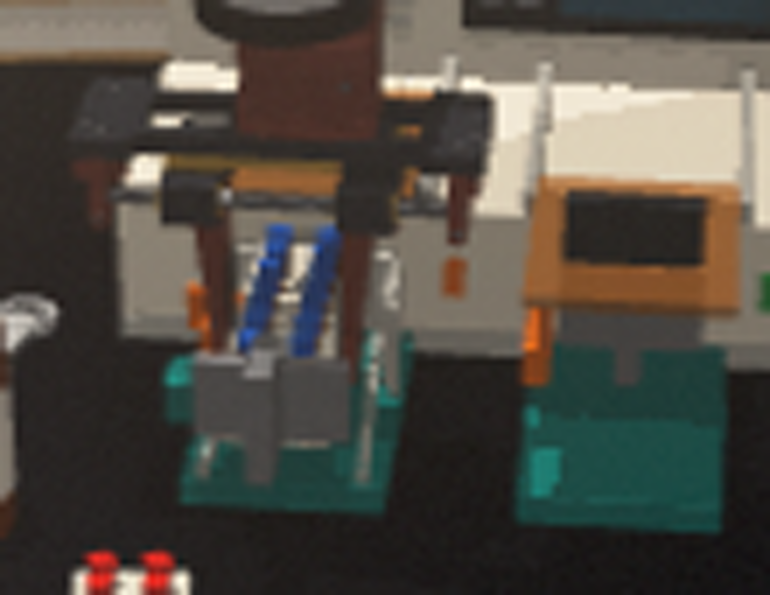

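View pics/w4.png

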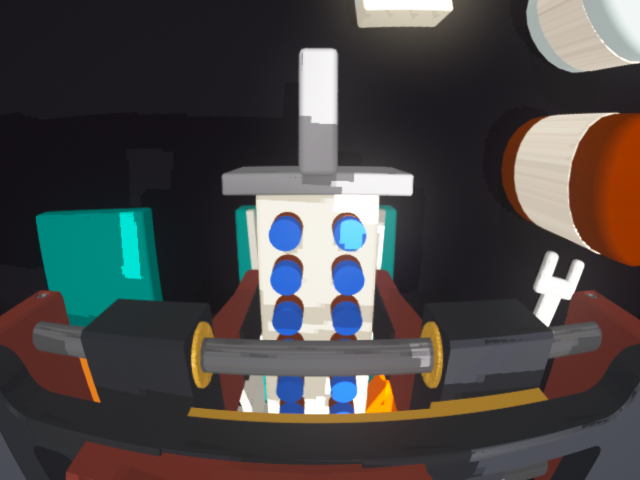

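>>> {"api": "move_arm", "payload": {"deltas": [[0,-0.4,8,0,0,0],[0,-0.3,8,0,0,0],[0,0,6,0,0,0],[0,0,0,0,0,0]]}}

```text
t: 6.33
ee_pos: [599.3, 3.9, 34.8]
orientation: [2.149, 2.287, 0.003]
ft_force: [-0.3, 0.4, -3.9]
width: 47.8
```

```bash
python3 - <<'E'
from h import *
o=ctrl.get_obs(); print(toS(o["ee_pos"]),o["ee_pos"],o["ft_force"])
cap("wrist","w5")
E
```

```text
[ 33.18152768 598.37629427] [599.27220951   3.92087175  34.75478846] [-0.25257367  0.4316997  -3.90145161]
```

View pics/w5.png

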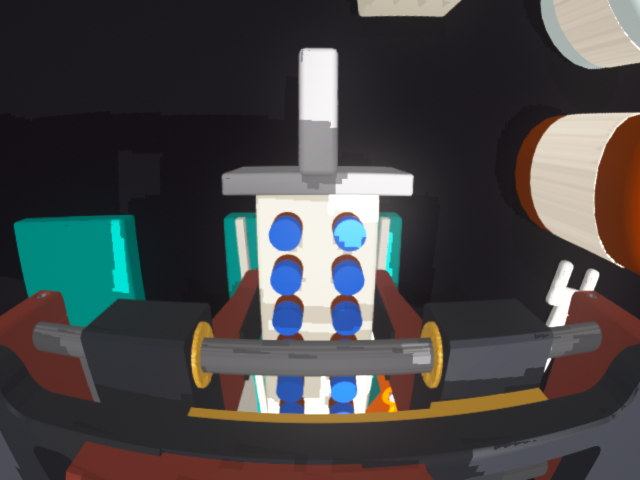

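>>> {"api": "move_arm", "payload": {"deltas": [[0,-2.3,1,0,0,0],[0,0,0,0,0,0]]}}

```text
t: 6.55
ee_pos: [597.2, 3.8, 34.3]
orientation: [2.149, 2.287, 0.004]
ft_force: [-0.4, -0.5, -3.5]
width: 47.8
```

```bash
python3 - <<'E'
from h import *
o=ctrl.get_obs(); print(toS(o["ee_pos"]),o["ee_pos"],o["ft_force"])
E
```

```text
[ 33.1781157  596.34935094] [597.24897743   3.79881375  34.27577651] [-0.37992122 -0.46574871 -3.49773196]
```

>>> {"api": "move_arm", "payload": {"deltas": [[0,-0.3,4,0,0,0],[0,-0.2,3,0,0,0],[0,0,2,0,0,0]]}}

```text
t: 6.8
ee_pos: [597.8, 3.7, 26.8]
orientation: [2.148, 2.285, 0.006]
ft_force: [-9.0, 0.4, 30.3]
width: 47.7
```

```bash
python3 - <<'E'
from h import *
o=ctrl.get_obs(); print(toS(o["ee_pos"]),o["ee_pos"],o["ft_force"])
cap("wrist","w6")
E
```

```text
[ 33.32414831 596.89067013] [597.79828819   3.68657021  26.7870775 ] [-8.98587954  0.39734202 30.27464263]
```

View pics/w6.png

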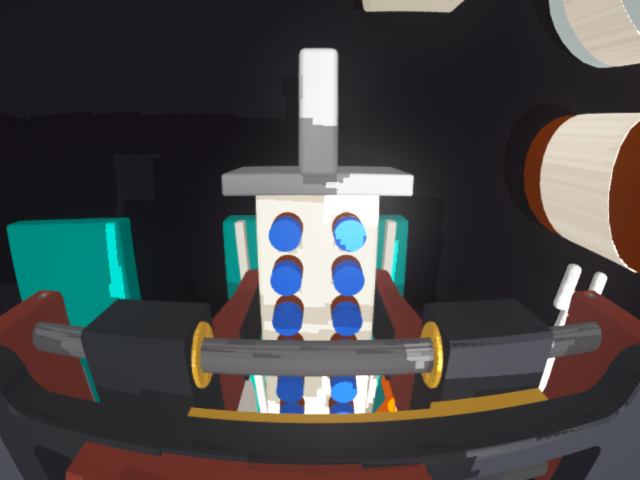

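>>> {"api": "move_arm", "payload": {"deltas": [[0,-0.5,-1,0,0,0],[0,0,0,0,0,0]]}}

```text
t: 7.02
ee_pos: [597.6, 3.6, 28.3]
orientation: [2.148, 2.285, 0.007]
ft_force: [-1.1, 0.9, -3.6]
width: 47.9
```

>>> {"api": "move_arm", "payload": {"deltas": [[0,0,0,0,0,0],[0,0,0,0,0,0],[0,0,0,0,0,0],[0,0,0,0,0,0],[0,0,0,0,0,0]], "hand": -1}}

```text
t: 7.43
ee_pos: [599.4, 3.6, 29.3]
orientation: [2.146, 2.283, 0.011]
ft_force: [0.3, 0.3, 0.3]
width: 77.7
```

>>> {"api": "move_arm", "payload": {"deltas": [[0,0,0,0,0,0],[0,0,0,0,0,0],[0,0,-2,0,0,0],[0,0,-5,0,0,0]]}}

```text
t: 7.77
ee_pos: [598.9, 3.6, 35.9]
orientation: [2.146, 2.284, 0.01]
ft_force: [-0.3, 0.2, -0.6]
width: 87.8
```

```bash
python3 - <<'E'
from h import *
o=ctrl.get_obs(); print(toS(o["ee_pos"]),o["ee_pos"],o["ft_force"])
d=cap("wrist","w7"); np.savez('/tmp/w7.npz',**{k:np.array(v) for k,v in d.items()})
E
```

```text
[ 33.48865585 597.95458133] [598.87032321   3.5882348   35.92990274] [-0.32197028  0.23805716 -0.5653056 ]
```

View pics/w7.png

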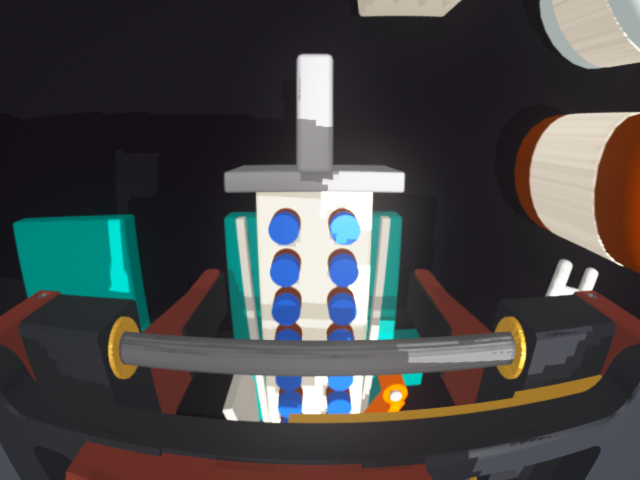

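```bash
python3 - <<'E'
from h import *
d=dict(np.load('/tmp/w7.npz'))
for n,uv,h in [('handle end l',(298,56),77),('handle end r',(331,56),77),('handle in',(316,165),77),('plate l',(224,171),61),('plate r',(404,171),61),('caps',(345,225),62),('caps',(285,224),62),('shelf l',(227,214),15),('shelf r',(401,214),15),('rail l',(242,219),21),('rail r',(384,219),21)]: print(n,toS(wplane(d,uv,h)).round(1))
go([*S(33.5,597),95],Rdown(YS),step=20)
E
```

```text
handle end l [[-64.3 591.9]]
handle end r [[-64.3 602.4]]
handle in [[-28.6 597.6]]
plate l [[-26.  563.6]]
plate r [[-25.8 630.6]]
caps [[ -5.4 608.6]]
caps [[ -5.8 586.2]]
shelf l [[ -0.7 553.1]]
shelf r [[-4.000e-01  6.414e+02]]
rail l [[  0.7 562. ]]
rail r [[  0.9 631.5]]
from [599.6   3.6  37.1] to [597.9   3.5  95. ] rows 3 rot [0.011 0.001 0.   ]
[-0.0, -0.3, -19.3, 0.004, 0.0, 0.0],[-0.0, -0.4, -19.3, 0.004, 0.0, 0.0],[-0.0, -0.5, -19.3, 0.004, 0.0, 0.0],
```

>>> {"api": "move_arm", "payload": {"deltas": [[0,-0.6,-19,0.003,0,0],[0,-0.6,-19,0.003,0,0],[0,-0.5,-19,0.003,0,0],[8,-0.3,-6,0,0,0],[18,0,0,0,0,0]]}}

```text
t: 8.23
ee_pos: [595.3, 28.2, 103.2]
orientation: [2.153, 2.284, 0.0]
ft_force: [0.0, 0.4, 0.3]
width: 87.8
```

>>> {"api": "move_arm", "payload": {"deltas": [[20,0,0,0,0,0],[20,0,0,0,0,0],[14,0,0,0,0,0],[0,0,0,0,0,0]]}}

```text
t: 8.57
ee_pos: [592.3, 87.6, 104.4]
orientation: [2.153, 2.282, 0.006]
ft_force: [0.3, 0.3, -0.4]
width: 87.8
```

```bash
python3 - <<'E'
from h import *
print(toS(ctrl.get_obs()["ee_pos"]))
d=cap("wrist","w8"); np.savez('/tmp/w8.npz',**{k:np.array(v) for k,v in d.items()})
go([*S(-48,597),47],Rdown(YS),step=15)
E
```

```text
[-50.80507667 596.60073977]
from [592.2  86.7 104.2] to [592.9  84.9  47. ] rows 4 rot [ 0.005  0.001 -0.003]
[-0.5, 0.1, 14.3, 0.001, 0.0, -0.001],[-0.5, 0.1, 14.3, 0.001, 0.0, -0.001],[-0.5, 0.1, 14.3, 0.001, 0.0, -0.001],[-0.5, 0.1, 14.3, 0.001, 0.0, -0.001],
```

View pics/w8.png

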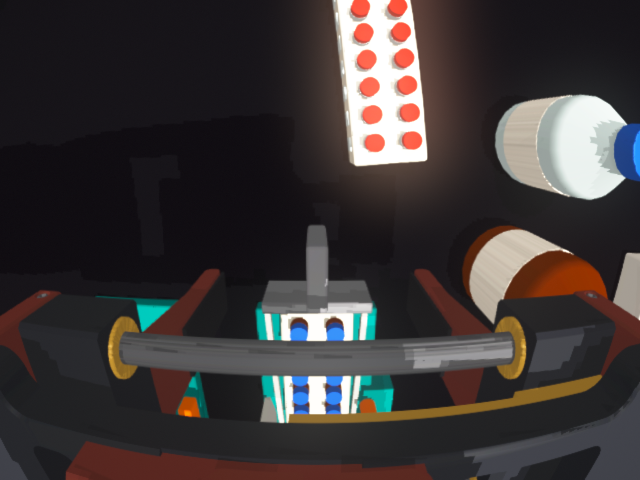

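>>> {"api": "move_arm", "payload": {"deltas": [[-0.5,0,14,0.001,0,-0.001],[-0.5,0,14,0.001,0,-0.001],[-0.5,0,14,0.001,0,-0.001],[-0.5,0,13,0.001,0,0],[0,0,0,0,0,0]]}}

```text
t: 9.03
ee_pos: [592.8, 82.7, 46.0]
orientation: [2.15, 2.287, 0.001]
ft_force: [-1.3, 0.6, 0.5]
width: 87.7
```

```bash
python3 - <<'E'
from h import *
print(toS(ctrl.get_obs()["ee_pos"]))
go([*S(-48,597),48],Rdown(YS),step=15)
E
```

```text
[-45.85501952 596.78295159]
from [592.8  82.7  46. ] to [592.9  84.9  48. ] rows 1 rot [ 0.002  0.002 -0.   ]
[2.1, 0.2, -2.0, 0.002, 0.002, -0.0],
```

>>> {"api": "move_arm", "payload": {"deltas": [[2.5,0,-2,0.002,0.001,0],[0,0,0,0,0,0]]}}

```text
t: 9.2
ee_pos: [591.8, 84.2, 46.5]
orientation: [-2.152, -2.287, 0.004]
ft_force: [-0.4, 0.2, -0.1]
width: 88.0
```

>>> {"api": "move_arm", "payload": {"deltas": [[0,0,0,0,0,0],[0,0,0,0,0,0],[0,0,0,0,0,0],[0,0,0,0,0,0],[0,0,0,0,0,0]], "hand": 1}}

```text
t: 9.62
ee_pos: [593.4, 84.1, 48.9]
orientation: [2.153, 2.286, 0.001]
ft_force: [0.1, 0.2, 0.2]
width: 58.0
```

>>> {"api": "move_arm", "payload": {"deltas": [[0,0,0,0,0,0],[0,0,0,0,0,0],[0,0,0,0,0,0],[0,0,0,0,0,0],[0,0,0,0,0,0]]}}

```text
t: 10.03
ee_pos: [593.9, 84.3, 49.7]
orientation: [2.152, 2.286, 0.002]
ft_force: [0.1, -0.3, 0.8]
width: 24.5
```

>>> {"api": "move_arm", "payload": {"deltas": [[0,0,0,0,0,0],[0,0,0,0,0,0],[0,0,0,0,0,0],[0,0,0,0,0,0]]}}

```text
t: 10.37
ee_pos: [593.6, 84.3, 49.7]
orientation: [2.152, 2.286, 0.001]
ft_force: [0.5, 0.7, -0.0]
width: 11.6
```

```bash
python3 - <<'E'
from h import *
o=ctrl.get_obs();print(toS(o["ee_pos"]),o["ft_force"],o["width"])
cap("wrist","w9")
go([*S(60,597),49],Rdown(YS),step=12)
E
```

```text
[-47.41517565 597.67183078] [ 0.48768979  0.66116194 -0.04454961] 11.5519983362002
from [593.6  84.3  49.7] to [599.6 -22.9  49. ] rows 9 rot [ 0.002  0.    -0.002]
[-11.9, -0.1, 0.1, 0.0, 0.0, -0.0],[-11.9, -0.1, 0.1, 0.0, 0.0, -0.0],[-11.9, -0.1, 0.1, 0.0, 0.0, -0.0],[-11.9, -0.1, 0.1, 0.0, 0.0, -0.0],[-11.9, -0.1, 0.1, 0.0, 0.0, -0.0]
[-11.9, -0.1, 0.1, 0.0, 0.0, -0.0],[-11.9, -0.1, 0.1, 0.0, 0.0, -0.0],[-11.9, -0.1, 0.1, 0.0, 0.0, -0.0],[-11.9, -0.1, 0.1, 0.0, 0.0, -0.0],
```

View pics/w9.png

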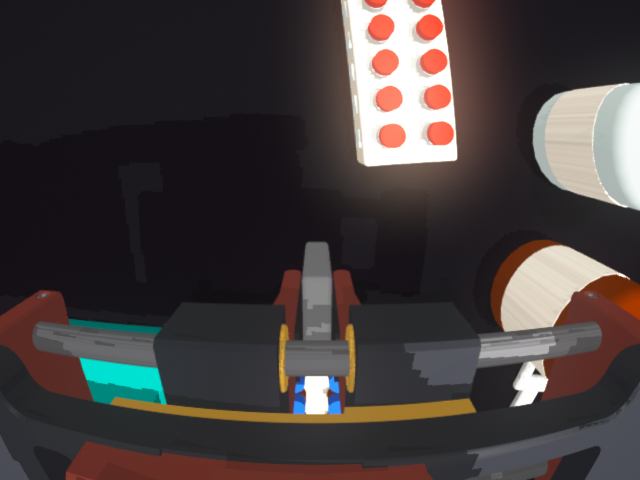

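>>> {"api": "move_arm", "payload": {"deltas": [[-6,-0.2,0,0,0,0],[-10,-0.1,0,0,0,0],[-10,-0.1,0,0,0,0],[-10,-0.1,0,0,0,0],[-5,0,0,0,0,0]]}}

```text
t: 10.83
ee_pos: [595.8, 41.2, 49.7]
orientation: [2.151, 2.288, 0.003]
ft_force: [0.0, 1.8, 0.6]
width: 11.8
```

```bash
python3 - <<'E'
from h import *
o=ctrl.get_obs();print(toS(o["ee_pos"]),o["ft_force"],o["moment"],o["width"])
go([*S(60,597),49],Rdown(YS),step=12)
E
```

```text
[ -4.23231574 597.20204787] [0.03510854 1.82915885 0.61515368] [0.15910376 0.12383794 0.00203608] 11.822060313716063
from [595.8  41.2  49.7] to [599.6 -22.9  49. ] rows 6 rot [ 0.002 -0.    -0.   ]
[-10.7, -0.0, 0.1, 0.0, -0.0, -0.0],[-10.7, -0.0, 0.1, 0.0, -0.0, -0.0],[-10.7, -0.0, 0.1, 0.0, -0.0, -0.0],[-10.7, -0.0, 0.1, 0.0, -0.0, -0.0],[-10.7, -0.0, 0.1, 0.0, -0.0, -0.0]
[-10.7, -0.0, 0.1, 0.0, -0.0, -0.0],
```

Smooth slide with about 2 N of friction. Continuing.

>>> {"api": "move_arm", "payload": {"deltas": [[-10,0,0,0,0,0],[-10,0,0,0,0,0],[-10,0,0,0,0,0],[-10,0,0,0,0,0],[-10,0,0,0,0,0]]}}

```text
t: 11.25
ee_pos: [598.9, -14.6, 49.7]
orientation: [2.153, 2.287, 0.003]
ft_force: [0.0, 1.7, 0.0]
width: 11.6
```

```bash
python3 - <<'E'
from h import *
o=ctrl.get_obs();print(toS(o["ee_pos"]),o["ft_force"],o["moment"],o["width"])
go([*S(80,597),49],Rdown(YS),step=12)
E
```

```text
[ 51.68477907 596.81128309] [0.04937199 1.66721275 0.03601373] [ 0.1672986   0.17496854 -0.01588932] 11.64650832716728
from [598.9 -14.6  49.7] to [600.8 -42.9  49. ] rows 3 rot [ 0.002 -0.001 -0.001]
[-9.4, 0.1, 0.2, 0.001, -0.0, -0.0],[-9.4, 0.1, 0.2, 0.001, -0.0, -0.0],[-9.4, 0.1, 0.2, 0.001, -0.0, -0.0],
```

>>> {"api": "move_arm", "payload": {"deltas": [[-9,0,0,0,0,0],[-8,0,0,0,0,0],[-8,0,0,0,0,0],[-6,0,0,0,0,0]]}}

```text
t: 11.58
ee_pos: [600.2, -49.9, 49.7]
orientation: [-2.155, -2.285, -0.002]
ft_force: [-3.9, 7.6, 4.8]
width: 11.8
```

>>> {"api": "move_arm", "payload": {"deltas": [[-5,0,0,0,0,0],[-5,0,0,0,0,0],[-5,0,0,0,0,0]]}}

```text
t: 11.83
ee_pos: [600.3, -65.0, 49.9]
orientation: [-2.153, -2.283, -0.003]
ft_force: [-0.2, 5.0, 1.0]
width: 11.9
```

```bash
python3 - <<'E'
from h import *
o=ctrl.get_obs();print(toS(o["ee_pos"]),o["ft_force"],o["moment"],o["width"])
cap("wrist","w10")
E
```

```text
[102.04237133 595.1071549 ] [-0.18824953  5.0086979   0.9588854 ] [ 0.59093183 -0.03157072  0.00946694] 11.89217834399242
```

View pics/w10.png

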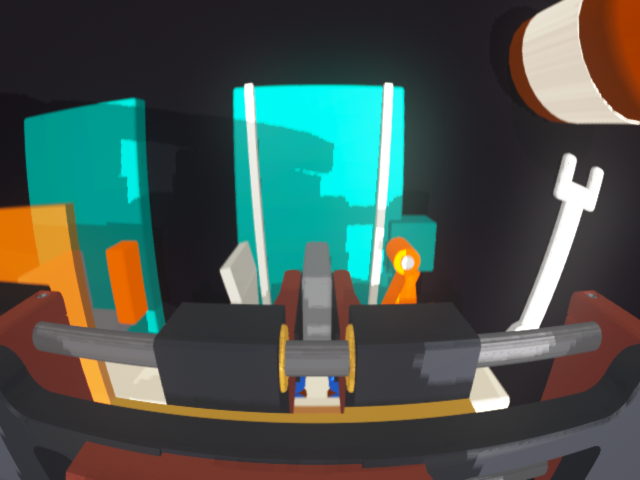

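>>> {"api": "move_arm", "payload": {"deltas": [[-3,0,0,0,0,0],[-3,0,0,0,0,0]]}}

```text
t: 12.05
ee_pos: [600.5, -70.0, 49.9]
orientation: [-2.153, -2.28, -0.006]
ft_force: [0.7, 24.6, 3.3]
width: 11.8
```

```bash
python3 - <<'E'
from h import *
o=ctrl.get_obs();print(toS(o["ee_pos"]),o["ft_force"],o["moment"],o["width"])
E
```

```text
[107.05037058 595.03982066] [ 0.72550199 24.63522509  3.26757668] [ 3.86368228 -0.08686635  0.22249916] 11.7737041006457
```

>>> {"api": "move_arm", "payload": {"deltas": [[-2,0.5,0,0,0.003,0],[0,0,0,0,0,0]]}}

```text
t: 12.22
ee_pos: [600.7, -69.8, 49.9]
orientation: [-2.148, -2.277, -0.011]
ft_force: [1.0, -2.0, -0.3]
width: 11.8
```

```bash
python3 - <<'E'
from h import *
o=ctrl.get_obs();print(toS(o["ee_pos"]),o["ft_force"],o["moment"],o["width"])
d=cap("side"); cv2.imwrite('pics/s11c.png',cv2.resize(d["frame"][150:235,270:380,::-1],None,fx=7,fy=7,interpolation=cv2.INTER_CUBIC))
d=cap("wrist","w11")
E
```

```text
[106.86299493 595.24668186] [ 0.99415749 -1.96515662 -0.34022398] [-0.53264915 -0.19989725  0.10216852] 11.832085757568715
```

View pics/s11c.png

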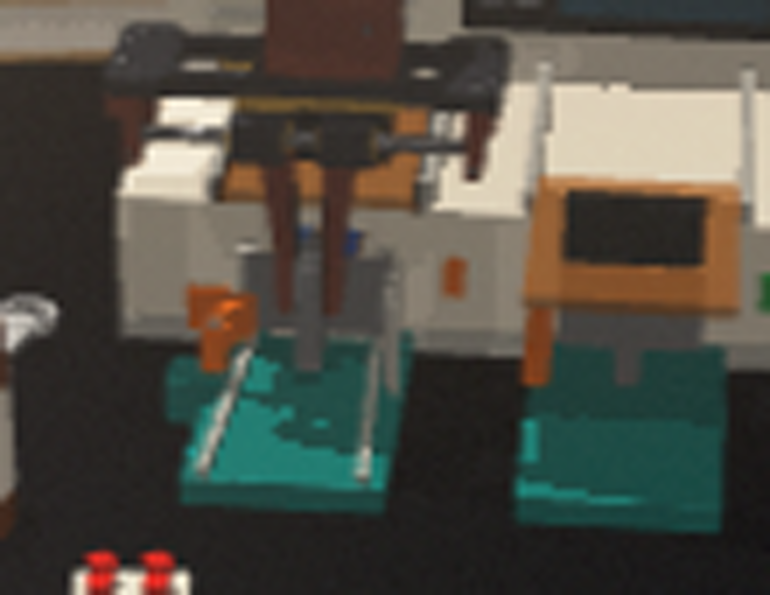

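View pics/w11.png

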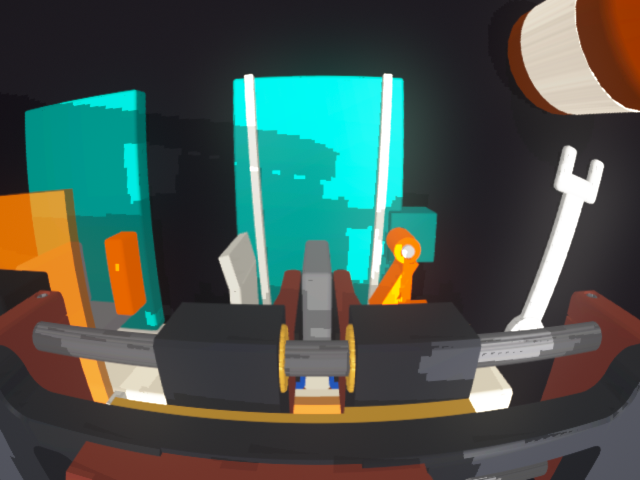

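The catch lever's nose has swung into the lane, at about (373,300) in w11. In w10 it was pushed out to (385,300). I'll open the fingers partly and lift.

>>> {"api": "move_arm", "payload": {"deltas": [[0,0,0,0,0,0],[0,0,0,0,0,0],[0,0,0,0,0,0]], "hand": 0.45}}

```text
t: 12.57
ee_pos: [600.6, -71.0, 49.6]
orientation: [-2.149, -2.277, -0.01]
ft_force: [-0.5, 0.2, -0.4]
width: 23.7
```

```bash
python3 - <<'E'
from h import *
o=ctrl.get_obs();print(toS(o["ee_pos"]),o["ft_force"],o["width"])
d=cap("wrist","w12")
go([*S(107,597),140],Rdown(YS),step=15)
E
```

```text
[108.07079942 595.06963617] [-0.46318288  0.22876481 -0.36197622] 23.704467061870037
from [600.6 -71.1  49.6] to [602.5 -69.8 140. ] rows 7 rot [-0.003 -0.012 -0.004]
[0.3, 0.2, -12.9, -0.0, -0.002, -0.001],[0.3, 0.3, -12.9, -0.0, -0.002, -0.001],[0.3, 0.3, -12.9, -0.0, -0.002, -0.001],[0.2, 0.3, -12.9, -0.0, -0.002, -0.001],[0.2, 0.3, -12.9, -0.0, -0.002, -0.001]
[0.2, 0.3, -12.9, -0.0, -0.002, -0.001],[0.2, 0.3, -12.9, -0.0, -0.002, -0.001],
```

View pics/w12.png

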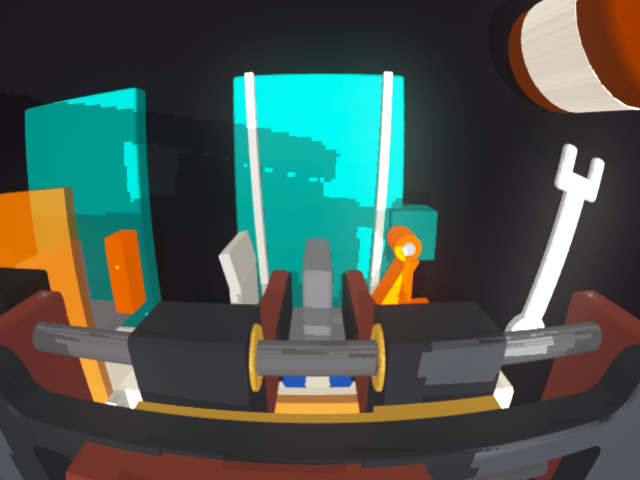

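>>> {"api": "move_arm", "payload": {"deltas": [[0.3,0,-12,0,0,0],[0.3,0,-14,0,0,0],[0.3,0,-16,0,-0.002,0],[0.2,0.3,-20,0,-0.002,0],[0.2,0.3,-20,0,-0.002,0]]}}

```text
t: 13.03
ee_pos: [597.8, -71.5, 132.3]
orientation: [-2.149, -2.274, 0.007]
ft_force: [0.1, -0.1, -0.2]
width: 24.2
```

>>> {"api": "move_arm", "payload": {"deltas": [[0,0,-15,0,-0.001,0],[0,0,-5,0,0,0],[0,0,0,0,0,0],[0,0,0,0,0,0]], "hand": 1}}

```text
t: 13.37
ee_pos: [600.7, -72.6, 160.5]
orientation: [-2.156, -2.279, 0.0]
ft_force: [-0.2, 0.6, -0.1]
width: 2.0
```

```bash
python3 - <<'E'
from h import *
o=ctrl.get_obs();print(toS(o["ee_pos"]),o["ee_pos"],o["ft_force"],o["width"])
d=cap("wrist","w13"); np.savez('/tmp/w13.npz',**{k:np.array(v) for k,v in d.items()})
# open bar in first top view: seen dark at px ~ (469,212)
t=dict(np.load('/tmp/top0.npz')); g=cv2.cvtColor(t["frame"],cv2.COLOR_RGB2GRAY)
m=(g<60).astype(np.uint8); k=np.zeros_like(m); k[194:230,458:482]=m[194:230,458:482]
n,l,s,c=cv2.connectedComponentsWithStats(k)
for i in range(1,n):
    if s[i,4]>10: print(s[i],toS(plane(t,c[i],118)).round(1),toS(plane(t,(s[i,0]-.5,c[i,1]),120)),toS(plane(t,(s[i,0]+s[i,2]-.5,c[i,1]),120)))
E
```

```text
[109.67580985 595.10288049] [600.73995958 -72.62799955 160.50741683] [-0.18836369  0.63717253 -0.1099898 ] 1.9985840384766804
[465 201   7  23 122] [[175.5 594.6]] [[165.03822514 594.67793555]] [[183.57112513 593.97712989]]
```

View pics/w13.png

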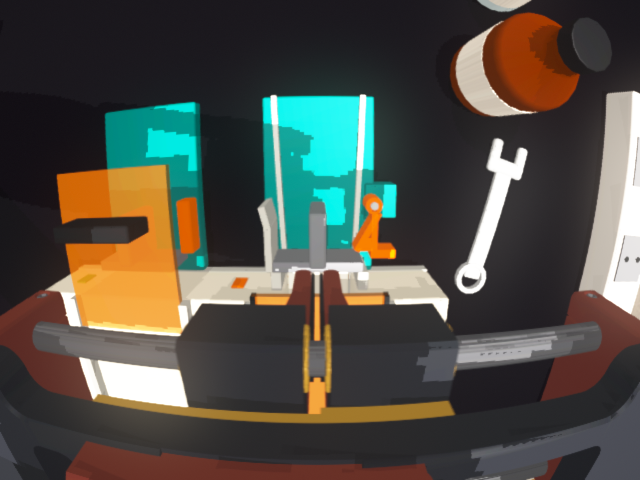

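>>> {"api": "move_arm", "payload": {"deltas": [[-12,0.3,0,0,0,0],[-20,0.2,0,0,0,0],[-20,0.2,0,0,0,0],[-20,0.2,0,0,0,0],[-18,0,0,0,0,0]]}}

```text
t: 13.83
ee_pos: [603.9, -164.3, 154.6]
orientation: [-2.143, -2.28, 0.007]
ft_force: [0.5, 0.6, -1.1]
width: 0.4
```

>>> {"api": "move_arm", "payload": {"deltas": [[-5,0,0,0,0,0],[0,0,0,0,0,0]]}}

```text
t: 14.0
ee_pos: [603.1, -173.8, 152.2]
orientation: [-2.146, -2.274, 0.01]
ft_force: [0.2, 0.2, 0.4]
width: 0.3
```

```bash
python3 - <<'E'
from h import *
o=ctrl.get_obs();print(toS(o["ee_pos"]),o["ee_pos"])
d=cap("wrist","w14"); np.savez('/tmp/w14.npz',**{k:np.array(v) for k,v in d.items()})
d=cap("top"); cv2.imwrite('pics/t14c.png',cv2.resize(d["frame"][170:260,385:520,::-1],None,fx=5,fy=5,interpolation=cv2.INTER_CUBIC))
go([*S(207,596),98],Rdown(YS),step=15)
E
```

```text
[210.78098203 591.16291691] [ 603.06581018 -173.78139303  152.17769539]
from [ 603.  -172.3  152.3] to [ 607.7 -169.7   98. ] rows 4 rot [-0.015 -0.006 -0.003]
[0.5, 1.4, 13.6, -0.004, -0.002, -0.001],[0.5, 1.4, 13.6, -0.004, -0.002, -0.001],[0.5, 1.3, 13.6, -0.004, -0.002, -0.001],[0.6, 1.3, 13.6, -0.004, -0.002, -0.001],
```

View pics/w14.png

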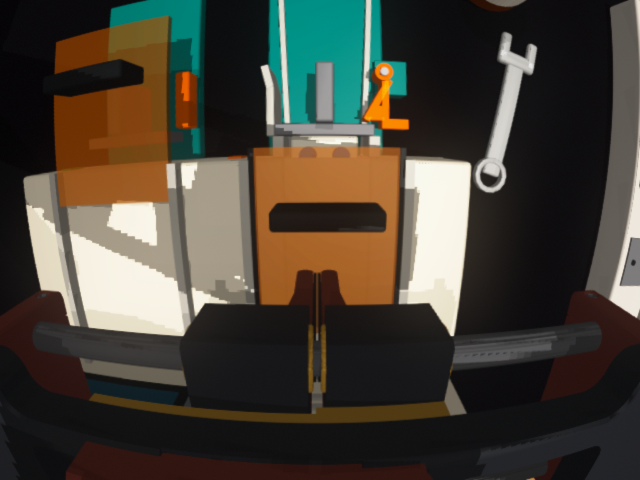

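View pics/t14c.png

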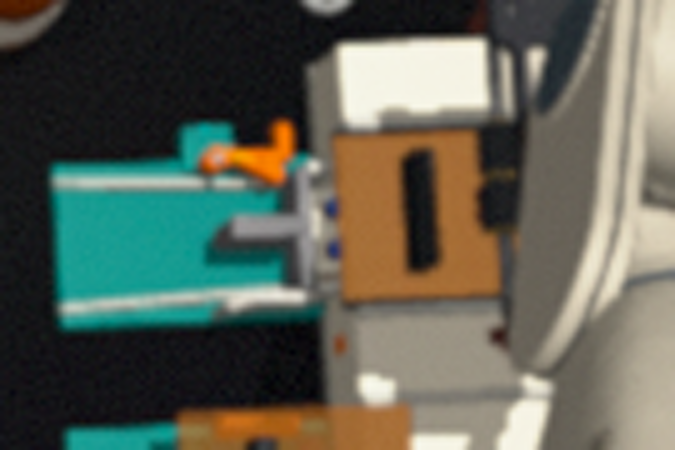

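```bash
python3 - <<'E'
from h import *
d=dict(np.load('/tmp/w14.npz'))
for uv,h in [((328,231),120),((328,204),120),((328,204),88),((271,215),120),((386,215),120),((255,150),88),((404,150),88),((318,275),154)]: print(uv,h,toS(wplane(d,uv,h)).round(1))
E
```

```text
(328, 231) 120 [[188.2 597.3]]
(328, 204) 120 [[173.6 597.2]]
(328, 204) 88 [[178.7 597.8]]
(271, 215) 120 [[179.4 566.8]]
(386, 215) 120 [[179.4 628.3]]
(255, 150) 88 [[145.  553.4]]
(404, 150) 88 [[144.9 644.3]]
(318, 275) 154 [[200.8 592.2]]
```

>>> {"api": "move_arm", "payload": {"deltas": [[0,1.5,13,-0.004,-0.002,0],[0,1.4,13,-0.004,-0.002,0],[0,1.3,13,-0.004,-0.002,0],[0,1,11,-0.003,0,0],[0,0,0,0,0,0]]}}

```text
t: 14.52
ee_pos: [608.1, -167.5, 100.5]
orientation: [-2.151, -2.29, -0.002]
ft_force: [-0.3, -0.6, 0.9]
width: 0.4
```

```bash
python3 - <<'E'
from h import *
o=ctrl.get_obs();print(toS(o["ee_pos"]),o["ee_pos"])
cap("wrist","w15")
go([*S(190,596),100],Rdown(YS),step=10)
E
```

```text
[204.80710863 596.55634801] [ 608.07903443 -167.48523836  100.50957406]
from [ 608.4 -167.5  101.4] to [ 606.6 -152.7  100. ] rows 2 rot [ 0.001 -0.001  0.001]
[7.4, -0.4, 0.7, 0.001, -0.0, 0.0],[7.4, -0.4, 0.7, 0.001, -0.0, 0.0],
```

View pics/w15.png

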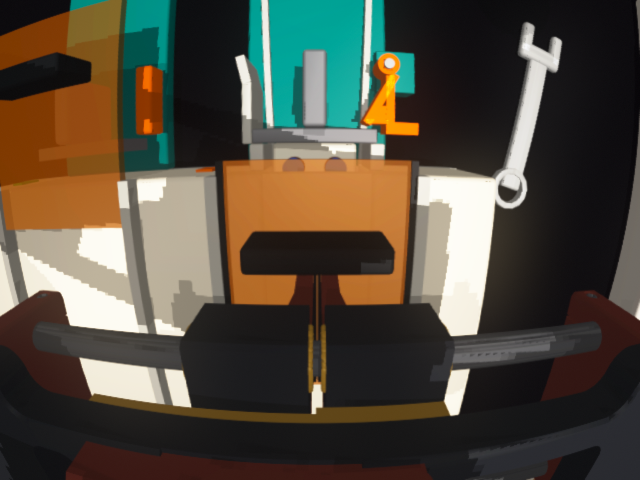

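>>> {"api": "move_arm", "payload": {"deltas": [[5,-0.2,0,0,0,0],[8,0,0,0,0,0],[10,0,0,0,0,0],[10,0,0,0,0,0],[10,0,0,0,0,0]]}}

```text
t: 14.98
ee_pos: [606.4, -122.5, 103.5]
orientation: [2.149, 2.287, 0.003]
ft_force: [0.7, -2.6, -1.4]
width: 0.5
```

```bash
python3 - <<'E'
from h import *
o=ctrl.get_obs();print(toS(o["ee_pos"]),o["ee_pos"],o["ft_force"])
go([*S(100,596.5),102],Rdown(YS),step=10)
E
```

```text
[159.79232327 597.63297871] [ 606.36726461 -122.49092234  103.53333823] [ 0.68314416 -2.61280634 -1.36257522]
from [ 606.4 -122.5  103.5] to [601.6 -62.9 102. ] rows 6 rot [0.004 0.001 0.   ]
[10.0, -0.2, 0.2, 0.001, 0.0, 0.0],[10.0, -0.2, 0.2, 0.001, 0.0, 0.0],[10.0, -0.2, 0.2, 0.001, 0.0, 0.0],[10.0, -0.2, 0.2, 0.001, 0.0, 0.0],[10.0, -0.2, 0.3, 0.001, 0.0, 0.0]
[10.0, -0.2, 0.3, 0.001, 0.0, 0.0],
```

>>> {"api": "move_arm", "payload": {"deltas": [[10,-0.3,0.3,0.001,0,0],[10,-0.2,0.3,0.001,0,0],[10,-0.2,0.3,0.001,0,0],[8,0,0.2,0,0,0],[6,0,0,0,0,0]]}}

```text
t: 15.4
ee_pos: [603.1, -71.9, 103.7]
orientation: [2.147, 2.289, 0.002]
ft_force: [-0.0, -2.2, -0.4]
width: 0.2
```

>>> {"api": "move_arm", "payload": {"deltas": [[5,0,0,0,0,0],[5,0,0,0,0,0]]}}

```text
t: 15.57
ee_pos: [603.2, -70.5, 104.0]
orientation: [2.127, 2.288, -0.017]
ft_force: [-0.5, -39.2, -5.2]
width: 0.2
```

```bash
python3 - <<'E'
from h import *
o=ctrl.get_obs();print(toS(o["ee_pos"]),o["ee_pos"],o["ft_force"])
cap("wrist","w16")
E
```

```text
[107.74565615 597.6506634 ] [603.16333984 -70.54387878 104.03217777] [ -0.46950962 -39.16462737  -5.19876143]
```

View pics/w16.png

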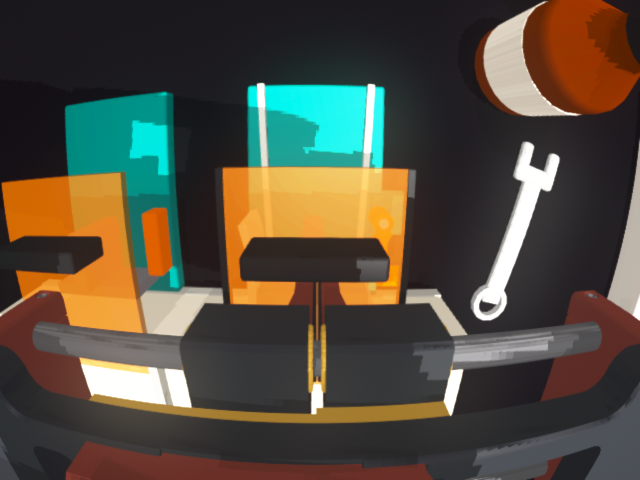

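>>> {"api": "move_arm", "payload": {"deltas": [[-6,0,0,0,0,0],[-8,0,0,0,0,0],[-4,0,-10,0,0,0],[0,0,-20,0,0,0],[0,0,-25,0,0,0]]}}

```text
t: 16.03
ee_pos: [600.4, -88.7, 156.5]
orientation: [2.137, 2.292, -0.026]
ft_force: [-0.4, 0.1, 0.3]
width: 0.6
```

>>> {"api": "move_arm", "payload": {"deltas": [[0,0,-30,0,0,0],[-20,0,-30,0,0,0],[-30,0,-30,0,0,0],[-30,0,-20,0,0,0],[0,0,0,0,0,0]]}}

```text
t: 16.45
ee_pos: [608.2, -164.9, 281.1]
orientation: [2.129, 2.295, -0.016]
ft_force: [0.2, 0.0, 0.4]
width: 0.5
```

```bash
python3 - <<'E'
from h import *
o=ctrl.get_obs();print(toS(o["ee_pos"]),o["ee_pos"],o["ft_force"])
d=cap("wrist","w17"); np.savez('/tmp/w17.npz',**{k:np.array(v) for k,v in d.items()})
d=cap("top","t17"); cv2.imwrite('pics/t17c.png',cv2.resize(d["frame"][170:300,385:520,::-1],None,fx=4.5,fy=4.5,interpolation=cv2.INTER_CUBIC))
d=cap("side"); cv2.imwrite('pics/s17c.png',cv2.resize(d["frame"][150:235,270:390,::-1],None,fx=6,fy=6,interpolation=cv2.INTER_CUBIC))
E
```

```text
[202.20725029 596.80063337] [ 608.1619215  -164.8752904   281.11391695] [0.17139253 0.03576925 0.42296692]
```

View pics/w17.png

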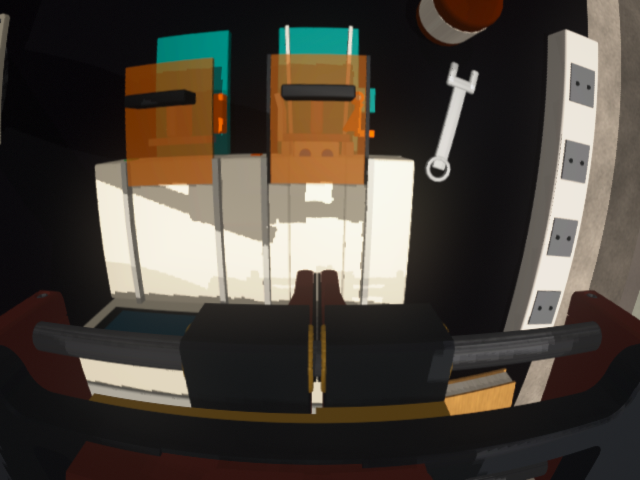

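View pics/t17c.png

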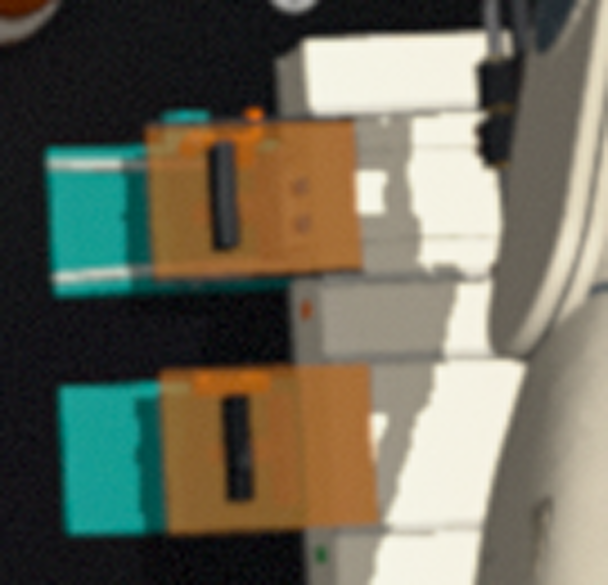

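View pics/s17c.png

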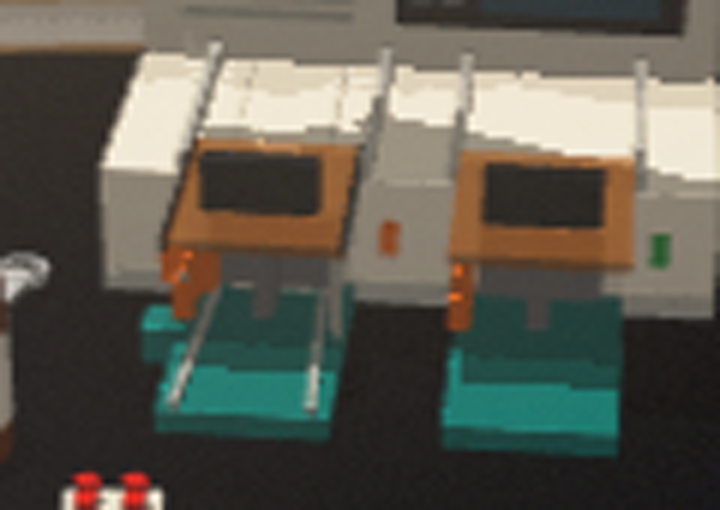

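The cover's front edge lies the same distance behind its shelf's edge as the closed neighbour's does (about 101 against 102 px in the enlarged top view). The catch sits behind the end plate and the arm is clear, so I'm handing in.

```bash
python3 - <<'E'
from h import *
o=ctrl.get_obs(); print(o["t"],o["ft_force"],abs(o["qvel"]).max())
print(ctrl.close_job())
E
```

```text
16.6 [-0.76312223  0.72462189 -1.03426907] 0.03156170529592466
the job is handed in; nothing more can be done
None
```

The amber rack is home in the open bay with the catch behind its end plate and the cover drawn shut. I handed the job in at 16.6 s; no verdict was reported.

- **Placing:** I gripped the rack across its block (47.9 mm opening) and set it on the shelf. It met the shelf at the expected height, though the force reached about 30 N just before I let go. After release it sat between the rails, about 0.2 mm off the lane line in the wrist image.
- **Sliding in:** I took it by the handle (11.6 mm) and slid it in with about 2 N of friction. Force rose to about 8 N in the catch zone, then to 25 N at the hard stop.
- **Cover:** I pushed the grip bar out until the stop, where the force reached 39 N.

**Last checks:**
- The wrist and top views, taken before the cover was drawn, show the catch nose sprung back behind the end plate. I judged this by eye and did not measure the catch angle.
- The cover's front edge matches the closed neighbour's to about 1 px in the enlarged top view.
- The arm is clear of everything, and nothing I saw suggests the red-capped rack or the other objects moved.

**Disagreements:** the three cameras placed the lane centre between about 594 and 600 mm across the bay. I settled this by comparing the rack with the shelf edges in one wrist picture. The rack's stop came 1–3 mm further in than I had predicted, about the size of that calibration error.

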